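Wedge a stone model tight in the clamp

TASK

Lock the stone dental model in the blue clamp: take the orange wedge out of its wooden stand and set it loosely, thin end down, in the slot behind the steel jaw. Then pick up the brass tapper and drive the wedge down with separate taps of its white foot (at least two, lifting clear in between), not with the gripper, until it sinks no further and the model is held tight. Finally stand the tapper upright back on the bench and let go, leaving the jar and the bowl alone.

Things in the scene. Friction and masses are not known exactly. Their poses are not given: they have to be found in the camera images.
- clamp: Fixed wedge clamp, base plate 92 (x) x 130 (y) x 12 mm, blue walls. Origin on the bench under the middle of the place where the model sits; its y axis is the clamping direction. Along +y follow: blue stop (at -y), stone model, steel jaw, wedge slot, blue back wall. The slot lies 51 mm along +y from the origin.
- slot (a point): Middle of the tight slot at the height of the wall tops, 67 mm above the bench; axes as the clamp's. The slot narrows downward like the wedge (each face leans 1:10): along y 14 to 16 mm wide at the wall tops at first (its middle then 0.7 to 1.8 mm farther along +y), 11 mm less at its floor, 12 mm above the bench. Along x 36 mm wide between cheeks, which rise to 52 mm.
- jaw (a joint): Travel in m of the steel jaw towards the model (along the clamp's -y); starts at 0 to 0.002, about 4 N move it, it stays where left. It meets the model at about 0.0035 (wedge foot then 30 mm above the bench) and gives to about 0.005 when tight (foot 20 to 24 mm). 5 mm of wedge travel move it 1 mm, so the loosely set wedge stops with its foot 37 to 48 mm above the bench.
- model_mid (a point): Stone dental arch model, off-white, 54 (x) x 60 (y) x 28 mm, 0.12 kg, sitting in the clamp between stop and jaw with 1.5 to 3.5 mm play, its centre about 12 mm along the clamp's +x; point at its centre, 14 mm above its underside, which rests on the clamp's base plate.
- wedge_mid (a point): Centre of the loose orange wedge, half-way up: 80 mm high (local z up), 30 mm wide along its x, along its y 10 mm thick at the foot, 26 mm at the top (symmetric: either way round fits), 0.06 kg. Starts upright in the stand, foot 10 mm above the bench. Grip it along x near the top. It is slippery in the slot and stays where driven: taps of 10 to 20 N tighten it.
- wedge_top (a point): Middle of the wedge's flat top face, 30 x 26 mm, where it is tapped; 40 mm above wedge_mid.
- stand: Fixed wooden stand, 70 (x) x 60 (y) x 35 mm, with a rectangular pocket 34 (x) x 19 (y) mm, 25 mm deep, that holds the wedge; origin under its centre on the bench.
- tapper_grip (a point): Tapper: loose brass hand tool standing upright, 106 mm high, 0.30 kg, with a white plastic foot of 34 mm diameter; the round grip has 24 mm diameter from 42 to 96 mm above the foot's underside, with a 28 mm knob on top. Point on its axis, 70 mm above the underside.
- tapper_foot (a point): Centre of the underside of the tapper's white foot, the tapping face.
- jar: Bystander: round powder jar with blue cap, 48 mm diameter, 55 mm high; origin under its centre.
- bowl: Bystander: green rubber bowl, 68 mm diameter, 42 mm high; origin under its centre.
Not all that is in view belongs to the job. Leave any turquoise look-alike of the part that bears wedge_mid alone. What is shaped like the part that bears tapper_grip but black is not meant.

How it is judged:
By the outcome, as a careful person would: the job done as asked, in the order asked, and still so for the second after the job is handed in, with the robot touching nothing.
It also fails if it takes over 48 s, if anything falls off the work surface, if the arm or the gripper's body presses on something with over 40 N, if the wrist force passes 120 N, or if a joint passes its speed limit or range.

ROBOT

A 6-joint arm with a two-finger parallel gripper is mounted at the origin on a cart in front of the work surface, level with it; the furniture and walls round the work are solid. World frame = base frame: x ahead of the robot, y to its left, z up, the work surface at z = 0. Lengths are in m, angles in rad, forces in N, time in s.
With the tool pointing down it reaches from about 0.35 to 0.775 m from the base axis. Payload 5.5 kg.
Tool frame: the origin (TCP) lies on the centre line of the jaws, within the pads' length; the fingertips stand 8 mm ahead of it and the grasp point (between the pads) lies 11 mm behind it; z points along the fingers, y is the direction in which the jaws open and shut (so a half turn about z gives the same grasp; the last joint's range is limited). The gripper opens to 85 mm and grips with 20 to 120 N. Pads are 22 mm wide; open, the fingers measure 114 mm over their backs; the gripper's body (76 mm by 85 mm) begins 54 mm behind the grasp point. The pads swing forward as they close: fully open they stand 13 mm farther back than shut.
Start: joints at [-1.393, 0.313, 0.046, 1.304, 0, 1.431], TCP at [0.18, -0.546, 0.239] pointing down, gripper open.
Joint ranges: [-2.76, 2.76], [-0.86, 1.69], [-1.03, 1.26], [-2.2, 2.34], [-1.47, 1.5], [-3.14, 3.14]. Speed limits (rad/s): [2.57, 2.57, 3.14, 3.14, 3.14, 3.14].

INTERFACE

Orientations are given as a unit quaternion [w, x, y, z].
In Python, from workcell import env gives the robot as it stands. The module is installed in compiled form; this text tells all that it offers.
- The arm moves only by the tool play_rows, never from a script. Its argument "steps" is a list of rows, each an object with "claw": the closure in counts, from 0 (fully open) to 255 (shut); "dp": the shift along the tool's x, y, z in m, a list of three; "angular": the turn, a rotation vector about the tool's x, y, z in degrees, a list of three. In form: [{"claw": claw, "dp": [dx, dy, dz], "angular": [wx, wy, wz]}, ...]. A call has exactly 8 rows; each row shifts and turns the commanded pose from where the row before left it, along the tool's axes as they then stand; what a row does not reach is not made up. A row lasts 1/12 s, in which the tool goes at most 41.7 mm and 7.16 degrees, less where a joint would pass 70% of its speed; a pose out of reach is approached as far as the arm can. A call is refused whole if a number of a shift passes 0.0417 or a number of a turn 7.16, either way. A call with a gripper value outside its range is refused whole. The fingers move at their own pace and stop on an object; "force" is the grip in N (left out, the last holds). Time passes only in rows, so rows that do not move let the fingers close, or fill a call up. It gives the time, the measured TCP pose, the force and the opening at its end, in the units of the state.
- env.get_state(): the state, without advancing time (a new reading comes with each control period).
- env.read_camera(name): name is "side" or "top" or "wrist"; returns (picture, depth): 480x640x3 uint8, red, green, blue; 480x640 float32, m along the optical axis (not along the pixel's ray), 0 where there is no reading.
- env.calibration(name): a dict with "fx", "fy", "cx", "cy" (pixels), "world_from_camera" (4x4, takes a point from camera to world coordinates); the wrist camera has in their place "hand_eye" (4x4, takes a point from camera to tool coordinates, whose origin is the TCP and whose axes are the flange's). Camera axes: x right, y down, z forward; pixel columns grow to the right and rows downward; lengths in m; the calibration is good to about 2 mm. A picture is of the moment at which its call begins: read the wrist's pose just before it. calibration takes no time and is no camera call.
- env.hand_in(): hands the job in, once; it reports no verdict.
The state is a dict: "clock": time; "joint_pos": joint angles; "qvel": joint speeds; "tau": joint torques, N m; "tcp_pos": TCP position; "orientation": TCP orientation; "wrist_force": force on the tool from outside, world axes, zero at the start; "ft_torque": the same for the moment, N m; "finger_gap": finger opening in m.
Only numpy, scipy, OpenCV 4.12 (cv2) and the standard library are available. Lean on these libraries where they do the work, as an engineer would, in place of code of your own. Each camera call takes 0.05 s, during which the arm holds its last target. There are 200 camera calls.

## Working session

There is one attempt and no reset: what is moved stays moved. The work goes in short steps, Python scripts to look and compute and a tool call to move; the robot and the scene stay as the last step left them, time stands still between calls to the robot, and variables do not carry over. Pictures are saved under pics/ and viewed, about 8 in all and at most 12, crops included, and the job is handed in when it is done.

Besides the shell and the picture viewer there is one more tool, called after "Emit:" by a JSON object that holds its "method" and its "body", one argument or row to a line. play_rows: Moves the arm, as the interface text tells. Its arguments: {"type":"object","properties":{"steps":{"type":"array","items":{"type":"object","properties":{"claw":{"type":"number"},"dp":{"type":"array","items":{"type":"number"}},"angular":{"type":"array","items":{"type":"number"}}}}},"force":{"type":"number"}},"required":["steps"]}

```bash
mkdir -p pics
cat > h.py <<'E'
import numpy as np, cv2
from workcell import env
from scipy.spatial.transform import Rotation as R
def wfc(name):
    c=env.calibration(name)
    if name!='wrist': return c,np.array(c['world_from_camera'])
    s=env.get_state(); T=np.eye(4); q=s['orientation']; T[:3,:3]=R.from_quat([q[1],q[2],q[3],q[0]]).as_matrix(); T[:3,3]=s['tcp_pos']
    return c,T@np.array(c['hand_eye'])
def grab(name,tag):
    c,T=wfc(name); p,d=env.read_camera(name)
    cv2.imwrite(f'pics/{tag}.png',p[:,:,::-1])
    v,u=np.mgrid[:480,:640]
    P=np.stack([(u-c['cx'])/c['fx']*d,(v-c['cy'])/c['fy']*d,d],-1)@T[:3,:3].T+T[:3,3]
    P[d==0]=np.nan
    np.savez(f'pics/{tag}.npz',P=P,p=p)
    return p,P
def proj(name,X):
    c,T=wfc(name); Y=(np.asarray(X)-T[:3,3])@T[:3,:3]
    return Y[...,0]/Y[...,2]*c['fx']+c['cx'],Y[...,1]/Y[...,2]*c['fy']+c['cy']
E
python3 - <<'E'
from h import *
for n in ['top','side']: grab(n,n+'0')
s=env.get_state(); print(s)
for n in ['top','side']: print(env.calibration(n))
print(env.calibration('wrist'))
E
```

```text
{'clock': 0.1, 'joint_pos': array([-1.39259204e+00,  3.13920870e-01,  4.50803926e-02,  1.30365407e+00,
       -1.39312995e-05,  1.43118821e+00]), 'qvel': array([ 0.00031502, -0.00297843,  0.00388368, -0.00122357, -0.00056377,
       -0.00075887]), 'tau': array([ 2.61138477e-03, -4.81726527e+01,  2.99243706e+01,  1.27162901e-02,
       -1.17706886e-04, -9.81916457e-06]), 'tcp_pos': array([ 0.1795794 , -0.54574167,  0.2384956 ]), 'orientation': array([-8.48817353e-04,  9.87400598e-01,  1.58238231e-01, -2.33495253e-05]), 'wrist_force': array([ 0.12009206,  0.32172063, -0.03950072]), 'ft_torque': array([-0.01085455, -0.10027562,  0.00505558]), 'finger_gap': 0.0854986570741828}
{'fx': 618.0377704491412, 'fy': 618.0377704491412, 'cx': 316.3739870220115, 'cy': 237.4665104981452, 'world_from_camera': array([[-0.02754599, -0.99199643,  0.12322463,  0.38009423],
       [-0.9995153 ,  0.02554431, -0.01779497,  0.01757013],
       [ 0.01450486, -0.12365508, -0.99221925,  1.4110504 ],
       [ 0.        ,  0.        ,  0.        ,  1.        ]])}
{'fx': 577.2181588387607, 'fy': 577.2181588387607, 'cx': 314.79540245140623, 'cy': 236.44555714354925, 'world_from_camera': array([[ 0.99281037, -0.07416373,  0.09395377,  0.42591499],
       [-0.11947065, -0.56563244,  0.81595754, -0.88158989],
       [-0.00737115, -0.82131582, -0.57042614,  0.72493948],
       [ 0.        ,  0.        ,  0.        ,  1.        ]])}
{'fx': 363.7937044984554, 'fy': 363.7937044984554, 'cx': 316.83703201529596, 'cy': 238.10594592640751, 'hand_eye': array([[-8.45513381e-04, -9.57613394e-01, -2.88055331e-01,
         7.20302558e-02],
       [ 9.99999271e-01, -1.05782579e-03,  5.81400035e-04,
         3.03385066e-04],
       [-8.61468819e-04, -2.88054629e-01,  9.57613590e-01,
        -1.35032047e-01],
       [ 0.00000000e+00,  0.00000000e+00,  0.00000000e+00,
         1.00000000e+00]])}
```

View pics/top0.png

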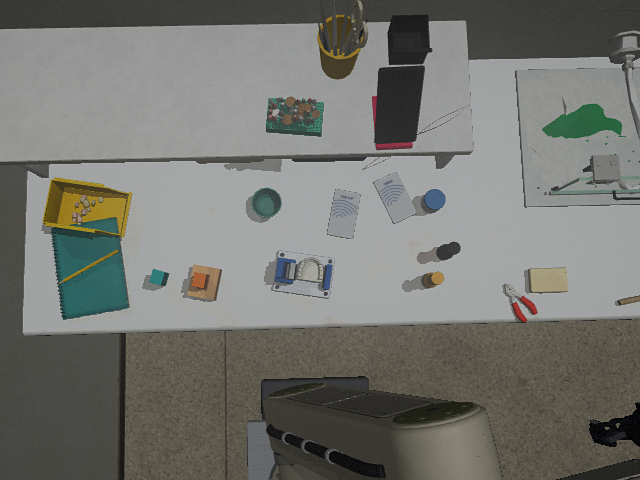

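View pics/side0.png

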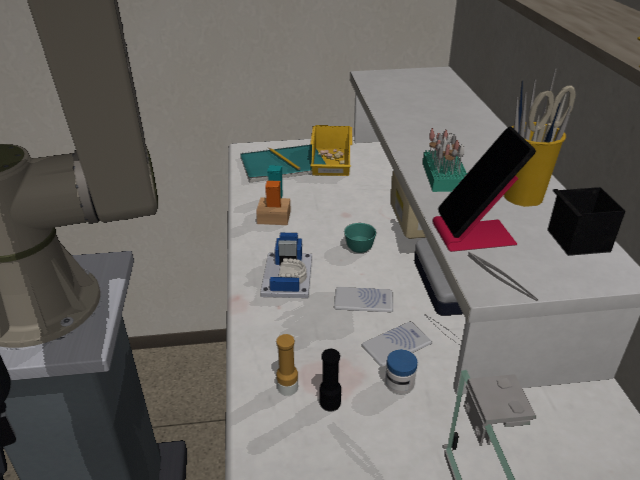

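The top view shows the wedge in its stand at about (200,282), the clamp at (303,273) with its back wall to the left (+y), the brass tapper at (433,280) and the black one at (449,250). The jar is at (433,200) and the bowl at (266,203).

Run:
```python
from h import *
z=np.load('pics/top0.npz');P=z['P'];p=z['p'];hsv=cv2.cvtColor(p,cv2.COLOR_RGB2HSV)
def rect(name,m,box):
    M=np.zeros(m.shape,bool);a,b,c,d=box;M[b:d,a:c]=m[b:d,a:c];Q=P[M];Q=Q[~np.isnan(Q[:,0])]
    (cx,cy),(w,h),ang=cv2.minAreaRect((Q[:,:2]*1000).astype(np.float32))
    print(name,len(Q),'c',round(cx,1),round(cy,1),'wh',round(w,1),round(h,1),'ang',round(ang,1),'z',np.percentile(Q[:,2],[5,50,95]).round(4),'mean',Q[:,:2].mean(0).round(4))
Z=P[:,:,2]
rect('wedgetop',Z>.07,(170,250,235,310))
rect('stand',(Z>.025)&(Z<.045),(170,250,235,310))
rect('clamp',(Z>.006),(262,240,345,305))
rect('clamptall',(Z>.055),(262,240,345,305))
rect('brasstop',Z>.09,(405,262,445,295))
rect('blacktop',Z>.09,(430,235,470,262))
rect('jar',Z>.045,(415,180,450,220));rect('bowl',Z>.03,(245,180,290,225)); rect('turq',Z>.05,(140,260,175,295))
rect('shelf',Z>.1,(200,100,330,165))
# crop both
t=cv2.resize(p[235:310,260:345],None,fx=8,fy=8,interpolation=cv2.INTER_CUBIC)
cv2.imwrite('pics/c1.png',t[:,:,::-1])
```

```text
wedgetop 184 c 459.7 247.0 wh 27.4 30.1 ang 78.8 z [0.0844 0.0896 0.0939] mean [0.4595 0.2465]
stand 654 c 458.7 246.5 wh 61.4 69.9 ang 78.1 z [0.0295 0.0349 0.0401] mean [0.4574 0.2432]
clamp 2354 c 476.7 24.9 wh 186.7 145.8 ang 88.4 z [0.0079 0.0184 0.0667] mean [0.4707 0.0238]
clamptall 233 c 477.8 63.2 wh 40.1 48.6 ang 80.8 z [0.0562 0.0667 0.0712] mean [0.4785 0.0642]
brasstop 138 c 449.1 -258.8 wh 26.6 25.8 ang 88.0 z [0.1016 0.1058 0.1107] mean [ 0.4495 -0.2588]
blacktop 134 c 512.2 -297.0 wh 26.3 26.1 ang 34.1 z [0.1    0.106  0.1092] mean [ 0.5125 -0.2969]
jar 360 c 628.2 -273.6 wh 45.5 46.9 ang 2.0 z [0.0498 0.0542 0.0587] mean [ 0.6282 -0.2731]
bowl 192 c 632.6 103.0 wh 65.7 67.0 ang 88.6 z [0.0311 0.0393 0.0447] mean [0.6378 0.1052]
turq 197 c 469.5 338.8 wh 27.5 29.9 ang 73.6 z [0.0603 0.079  0.0842] mean [0.469  0.3375]
shelf 7688 c 756.0 95.6 wh 264.5 121.3 ang 89.0 z [0.194  0.2007 0.2654] mean [0.7499 0.0954]
```

View pics/c1.png

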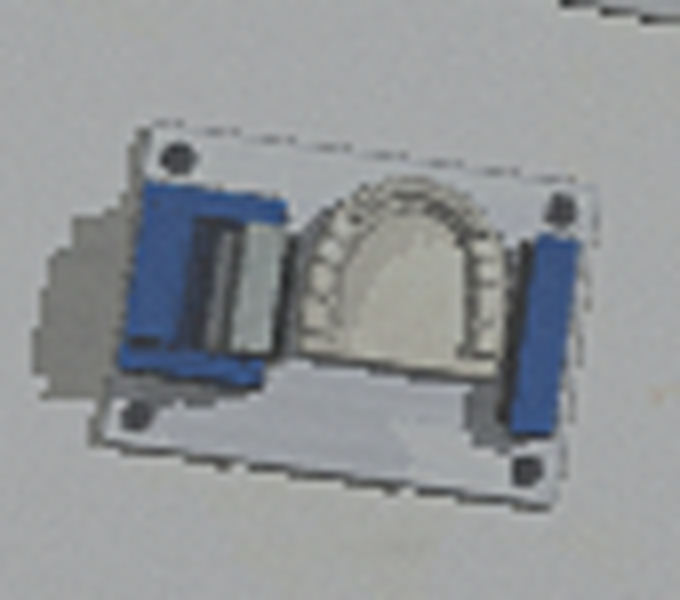

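```bash
cat >> h.py <<'E'
def ray(name,uv,z):
    c,T=wfc(name); d=T[:3,:3]@np.array([(uv[0]-c['cx'])/c['fx'],(uv[1]-c['cy'])/c['fy'],1.])
    return T[:3,3]+d*(z-T[2,3])/d[2]
def pose():
    s=env.get_state(); q=s['orientation']; return s,np.array(s['tcp_pos']),R.from_quat([q[1],q[2],q[3],q[0]])
def plan(wps):
    "wps: list of (xyz, yaw of tool y deg, n rows); tool straight down"
    import json
    s,p,r=pose(); print('at',p.round(4),'F',np.round(s['wrist_force'],1),'gap',round(s['finger_gap'],4),'t',round(s['clock'],2))
    out=[]
    for X,yaw,n in wps:
        a=np.radians(yaw); y=np.array([np.cos(a),np.sin(a),0]);zz=np.array([0,0,-1.]);x=np.cross(y,zz)
        rt=R.from_matrix(np.stack([x,y,zz],1)); w=(r.inv()*rt).as_rotvec()/n; X=np.asarray(X,float)
        d=(X-p)/n
        for i in range(n):
            ri=r*R.from_rotvec(w*i); out.append((ri.inv().apply(d).round(4).tolist(),np.degrees(w).round(2).tolist()))
        p,r=X,rt
    for i,o in enumerate(out): print(i%8,o[0],o[1])
E
python3 - <<'E'
from h import *
C=[ray('top',(260+u/8,235+v/8),.012) for u,v in [(150,125),(595,185),(555,505),(95,440)]]
C=np.array(C)[:,:2]; print(C.round(4),C.mean(0).round(4)); 
a=C[0]-C[1];b=C[3]-C[2];d=a+b;print('lens',np.linalg.norm(a),np.linalg.norm(b),np.linalg.norm(C[0]-C[3]),np.linalg.norm(C[1]-C[2]),'y ang',np.degrees(np.arctan2(d[1],d[0])))
e=C[0]-C[3]+C[1]-C[2];print('x ang',np.degrees(np.arctan2(e[1],e[0])))
plan([((.46,-.2,.24),-40,10),((.455,.247,.21),-12,14)])
E
```

```text
[[ 0.5259  0.0788]
 [ 0.5055 -0.0471]
 [ 0.4153 -0.033 ]
 [ 0.4371  0.0961]] [0.471  0.0237]
lens 0.127592920212192 0.13094866748171646 0.09049213491531512 0.09125939166902099 y ang 80.61033313455252
x ang -9.940261115942045
at [ 0.1796 -0.5457  0.2385] F [ 0.1  0.3 -0. ] gap 0.0855 t 0.1
0 [0.0374, -0.0241, -0.0001] [-0.01, -0.0, -3.18]
1 [0.0387, -0.022, -0.0001] [-0.01, -0.0, -3.18]
2 [0.0399, -0.0198, -0.0001] [-0.01, -0.0, -3.18]
3 [0.0409, -0.0175, -0.0001] [-0.01, -0.0, -3.18]
4 [0.0418, -0.0152, -0.0001] [-0.01, -0.0, -3.18]
5 [0.0426, -0.0129, -0.0001] [-0.01, -0.0, -3.18]
6 [0.0433, -0.0105, -0.0001] [-0.01, -0.0, -3.18]
7 [0.0438, -0.0081, -0.0001] [-0.01, -0.0, -3.18]
0 [0.0442, -0.0057, -0.0001] [-0.01, -0.0, -3.18]
1 [0.0444, -0.0032, -0.0001] [-0.01, -0.0, -3.18]
2 [0.0242, -0.0208, 0.0021] [0.0, 0.0, -2.0]
3 [0.0249, -0.0199, 0.0021] [0.0, 0.0, -2.0]
4 [0.0256, -0.0191, 0.0021] [0.0, 0.0, -2.0]
5 [0.0263, -0.0182, 0.0021] [0.0, 0.0, -2.0]
6 [0.0269, -0.0172, 0.0021] [0.0, 0.0, -2.0]
7 [0.0275, -0.0163, 0.0021] [0.0, 0.0, -2.0]
0 [0.028, -0.0153, 0.0021] [0.0, 0.0, -2.0]
1 [0.0285, -0.0143, 0.0021] [0.0, 0.0, -2.0]
2 [0.029, -0.0133, 0.0021] [0.0, 0.0, -2.0]
3 [0.0295, -0.0123, 0.0021] [0.0, 0.0, -2.0]
4 [0.0299, -0.0113, 0.0021] [0.0, 0.0, -2.0]
5 [0.0303, -0.0102, 0.0021] [0.0, 0.0, -2.0]
6 [0.0306, -0.0091, 0.0021] [0.0, 0.0, -2.0]
7 [0.0309, -0.0081, 0.0021] [0.0, 0.0, -2.0]
```

Emit:
{"method": "play_rows", "body": {
  "steps": [
    {"claw": 0, "dp": [0.034, -0.022, 0], "angular": [0, 0, -4]},
    {"claw": 0, "dp": [0.035, -0.02, 0], "angular": [0, 0, -4]},
    {"claw": 0, "dp": [0.036, -0.018, 0], "angular": [0, 0, -4]},
    {"claw": 0, "dp": [0.037, -0.016, 0], "angular": [0, 0, -4]},
    {"claw": 0, "dp": [0.038, -0.014, 0], "angular": [0, 0, -4]},
    {"claw": 0, "dp": [0.039, -0.012, 0], "angular": [0, 0, -4]},
    {"claw": 0, "dp": [0.039, -0.01, 0], "angular": [0, 0, -4]},
    {"claw": 0, "dp": [0.04, -0.008, 0], "angular": [0, 0, -4]}
  ]
}}

```text
clock: 0.77
tcp_pos: [0.3696, -0.2821, 0.239]
orientation: [-0.0, 0.905, 0.426, -0.0]
wrist_force: [1.3, -0.1, -0.8]
finger_gap: 0.0855
```

Run:
```python
from h import *
plan([((.455,.245,.21),-11.5,16)])
```

```text
at [ 0.3696 -0.2821  0.239 ] F [ 1.3 -0.1 -0.8] gap 0.0855 t 0.77
0 [0.0288, -0.0169, 0.0018] [-0.0, -0.0, -1.76]
1 [0.0293, -0.016, 0.0018] [-0.0, -0.0, -1.76]
2 [0.0298, -0.0151, 0.0018] [-0.0, -0.0, -1.76]
3 [0.0302, -0.0142, 0.0018] [-0.0, -0.0, -1.76]
4 [0.0306, -0.0132, 0.0018] [-0.0, -0.0, -1.76]
5 [0.031, -0.0123, 0.0018] [-0.0, -0.0, -1.76]
6 [0.0314, -0.0113, 0.0018] [-0.0, -0.0, -1.76]
7 [0.0317, -0.0104, 0.0018] [-0.0, -0.0, -1.76]
0 [0.032, -0.0094, 0.0018] [-0.0, -0.0, -1.76]
1 [0.0323, -0.0084, 0.0018] [-0.0, -0.0, -1.76]
2 [0.0325, -0.0074, 0.0018] [-0.0, -0.0, -1.76]
3 [0.0328, -0.0064, 0.0018] [-0.0, -0.0, -1.76]
4 [0.0329, -0.0054, 0.0018] [-0.0, -0.0, -1.76]
5 [0.0331, -0.0044, 0.0018] [-0.0, -0.0, -1.76]
6 [0.0332, -0.0034, 0.0018] [-0.0, -0.0, -1.76]
7 [0.0333, -0.0024, 0.0018] [-0.0, -0.0, -1.76]
```

Emit:
{"method": "play_rows", "body": {
  "steps": [
    {"claw": 0, "dp": [0.029, -0.017, 0], "angular": [0, 0, -3.5]},
    {"claw": 0, "dp": [0.0295, -0.016, 0], "angular": [0, 0, -3.5]},
    {"claw": 0, "dp": [0.03, -0.015, 0], "angular": [0, 0, -3.5]},
    {"claw": 0, "dp": [0.0305, -0.013, 0], "angular": [0, 0, -3.5]},
    {"claw": 0, "dp": [0.031, -0.011, 0], "angular": [0, 0, -3.5]},
    {"claw": 0, "dp": [0.0315, -0.009, 0], "angular": [0, 0, -3.5]},
    {"claw": 0, "dp": [0.032, -0.007, 0], "angular": [0, 0, -3.5]},
    {"claw": 0, "dp": [0.032, -0.006, 0], "angular": [0, 0, -3.5]}
  ]
}}

```text
clock: 1.43
tcp_pos: [0.3996, -0.0194, 0.2391]
orientation: [-0.0, 0.775, 0.632, -0.0]
wrist_force: [1.4, 0.5, 0.2]
finger_gap: 0.0857
```

Run:
```python
from h import *
grab('wrist','w1')
plan([((.455,.245,.2),-11.3,8)])
```

```text
at [ 0.3991 -0.0147  0.2391] F [-1.8  3.5 -1.3] gap 0.0855 t 1.48
0 [0.0332, 0.0006, 0.005] [-0.01, -0.03, 0.01]
1 [0.0332, 0.0005, 0.005] [-0.01, -0.03, 0.01]
2 [0.0332, 0.0005, 0.005] [-0.01, -0.03, 0.01]
3 [0.0332, 0.0005, 0.005] [-0.01, -0.03, 0.01]
4 [0.0332, 0.0005, 0.0049] [-0.01, -0.03, 0.01]
5 [0.0332, 0.0005, 0.0049] [-0.01, -0.03, 0.01]
6 [0.0332, 0.0005, 0.0049] [-0.01, -0.03, 0.01]
7 [0.0332, 0.0005, 0.0049] [-0.01, -0.03, 0.01]
```

View pics/w1.png

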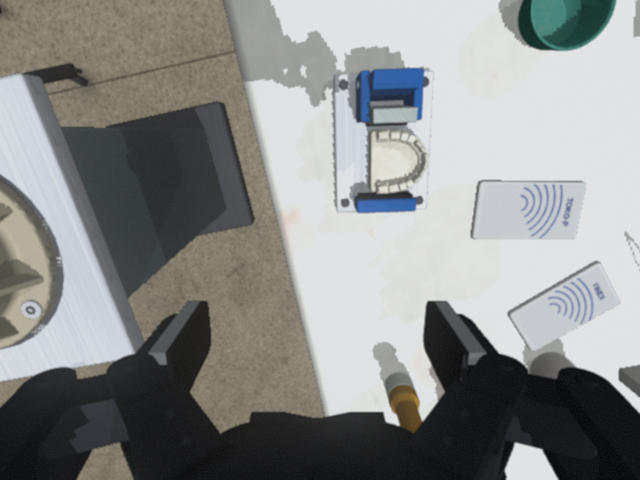

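Emit:
{"method": "play_rows", "body": {
  "steps": [
    {"claw": 0, "dp": [0.038, 0.0005, 0.006], "angular": [0, 0, 0]},
    {"claw": 0, "dp": [0.038, 0.0005, 0.008], "angular": [0, 0, 0]},
    {"claw": 0, "dp": [0.038, 0.001, 0.008], "angular": [0, 0, 0]},
    {"claw": 0, "dp": [0.038, 0.001, 0.008], "angular": [0, 0, 0]},
    {"claw": 0, "dp": [0.038, 0.001, 0.008], "angular": [0, 0, 0]},
    {"claw": 0, "dp": [0.038, 0.001, 0.006], "angular": [0, 0, 0]},
    {"claw": 0, "dp": [0.032, 0.003, 0.006], "angular": [0, 0, 0]},
    {"claw": 0, "dp": [0, 0, 0], "angular": [0, 0, 0]}
  ]
}}

```text
clock: 2.15
tcp_pos: [0.4614, 0.2364, 0.1873]
orientation: [-0.001, 0.774, 0.633, 0.0]
wrist_force: [0.8, -0.3, 0.2]
finger_gap: 0.0855
```

Run:
```python
from h import *
env.read_camera('wrist')
p,P=grab('wrist','w2')
hsv=cv2.cvtColor(p,cv2.COLOR_RGB2HSV)
Z=P[:,:,2]; s,t,r=pose()
m=(Z>.075)&(Z<.1)&(hsv[:,:,0]<15)&(hsv[:,:,1]>120)&(np.abs(P[:,:,0]-.46)<.05)&(np.abs(P[:,:,1]-.247)<.05)
Q=P[m]; v,u=np.nonzero(m); print(len(Q),u.min(),u.max(),v.min(),v.max())
print(cv2.minAreaRect((Q[:,:2]*1000).astype(np.float32)),np.median(Q[:,2]))
m=(Z>.028)&(Z<.042)&(np.abs(P[:,:,0]-.46)<.06)&(np.abs(P[:,:,1]-.247)<.06)
print(cv2.minAreaRect((P[m][:,:2]*1000).astype(np.float32)))
plan([((.46,.247,.062),-11.3,8)])
```

```text
1804 290 335 201 241
((459.3342590332031, 247.74972534179688), (26.590370178222656, 29.876670837402344), 78.3228759765625) 0.09039501709017721
((458.5835876464844, 246.8638916015625), (60.24983596801758, 70.13492584228516), 78.30584716796875)
at [0.4602 0.2327 0.1882] F [-0.1 -0.4  0.5] gap 0.0853 t 2.25
0 [0.0018, -0.0004, 0.0158] [-0.01, 0.01, -0.04]
1 [0.0018, -0.0004, 0.0158] [-0.01, 0.01, -0.04]
2 [0.0018, -0.0004, 0.0158] [-0.01, 0.01, -0.04]
3 [0.0018, -0.0004, 0.0158] [-0.01, 0.01, -0.04]
4 [0.0018, -0.0004, 0.0158] [-0.01, 0.01, -0.04]
5 [0.0018, -0.0004, 0.0158] [-0.01, 0.01, -0.04]
6 [0.0018, -0.0004, 0.0158] [-0.01, 0.01, -0.04]
7 [0.0017, -0.0004, 0.0158] [-0.01, 0.01, -0.04]
```

View pics/w2.png

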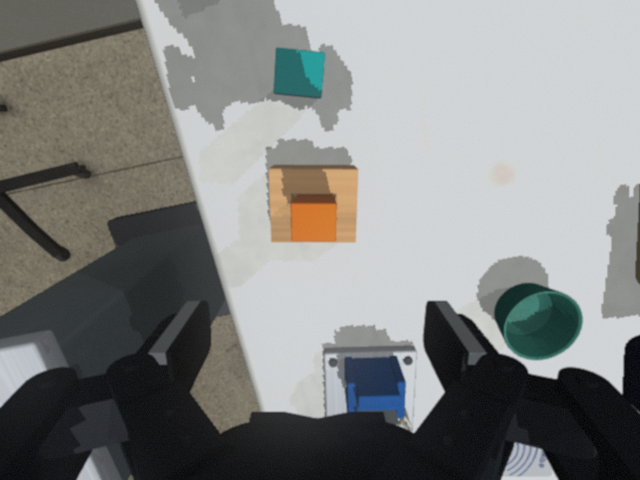

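Wrist view: wedge top at (313,218) in the stand, and the turquoise look-alike behind it at (300,72). The measured sizes match the given ones, so I'll descend and grip.

Emit:
{"method": "play_rows", "body": {
  "steps": [
    {"claw": 0, "dp": [0.007, 0, 0], "angular": [0, 0, 0]},
    {"claw": 0, "dp": [0.0077, -0.003, 0.02], "angular": [0, 0, 0]},
    {"claw": 0, "dp": [0, 0, 0.025], "angular": [0, 0, 0]},
    {"claw": 0, "dp": [0, 0, 0.025], "angular": [0, 0, 0]},
    {"claw": 0, "dp": [0, 0, 0.025], "angular": [0, 0, 0]},
    {"claw": 0, "dp": [0, 0, 0.019], "angular": [0, 0, 0]},
    {"claw": 0, "dp": [0, 0, 0.01], "angular": [0, 0, 0]},
    {"claw": 0, "dp": [0, 0, 0], "angular": [0, 0, 0]}
  ]
}}

```text
clock: 2.92
tcp_pos: [0.4594, 0.2454, 0.0635]
orientation: [-0.001, 0.777, 0.63, -0.002]
wrist_force: [-0.3, -0.9, -0.6]
finger_gap: 0.0854
```

Emit:
{"method": "play_rows", "body": {
  "steps": [
    {"claw": 100, "dp": [0, 0, 0], "angular": [0, 0, 0]},
    {"claw": 150, "dp": [0, 0, 0], "angular": [0, 0, 0]},
    {"claw": 255, "dp": [0, 0, 0], "angular": [0, 0, 0]},
    {"claw": 255, "dp": [0, 0, 0], "angular": [0, 0, 0]},
    {"claw": 255, "dp": [0, 0, 0], "angular": [0, 0, 0]},
    {"claw": 255, "dp": [0, 0, 0], "angular": [0, 0, 0]},
    {"claw": 255, "dp": [0, 0, 0], "angular": [0, 0, 0]},
    {"claw": 255, "dp": [0, 0, 0], "angular": [0, 0, 0]}
  ],
  "force": 30
}}

```text
clock: 3.58
tcp_pos: [0.4617, 0.2472, 0.0662]
orientation: [0.0, 0.776, 0.631, 0.001]
wrist_force: [-0.1, -0.7, 5.9]
finger_gap: 0.0291
```

Run:
```python
from h import *
# wedge stand view of clamp slot: use top cloud now clear
s,t,r=pose();print(t,s['wrist_force'],s['finger_gap'])
grab('top','top1'); z=np.load('pics/top1.npz');P=z['P'];p=z['p']
a=np.radians(-9.8);x=np.array([np.cos(a),np.sin(a)]);y=np.array([-np.sin(a),np.cos(a)])
o=np.array([.471,.0237])
q=P[...,:2]-o; cx=q@x*1000;cy=q@y*1000
for lo in range(-68,70,2):
    m=(np.abs(cx)<14)&(cy>=lo)&(cy<lo+2)
    print(lo,(np.nanpercentile(P[...,2][m],[10,50,90])*1000).round(0),m.sum())
Z=P[...,2]
m=(Z>.056)&(np.abs(cx)<60)&(np.abs(cy)<80); print('x range tall',np.nanpercentile(cx[m],[1,99]),np.nanpercentile(cy[m],[1,99]))
m=(Z>.045)&(Z<.057)&(np.abs(cx)<60)&(cy>0)&(cy<80); print('cheeks x',np.nanpercentile(cx[m],[2,98]))
```

```text
[0.46169156 0.24716037 0.06624058] [-0.09527296 -0.66045716  5.87450193] 0.02911884109643443
-68 [-5. -2.  1.] 11
-66 [-0.  7. 14.] 8
-64 [ 9. 13. 14.] 10
-62 [10. 16. 33.] 7
-60 [34. 38. 39.] 12
-58 [35. 37. 41.] 12
-56 [34. 37. 41.] 12
-54 [36. 37. 42.] 10
-52 [36. 39. 40.] 10
-50 [35. 37. 42.] 12
-48 [31. 33. 37.] 11
-46 [11. 31. 37.] 13
-44 [13. 29. 33.] 11
-42 [28. 32. 40.] 10
-40 [26. 33. 38.] 11
-38 [28. 36. 41.] 13
-36 [28. 36. 39.] 12
-34 [26. 29. 35.] 12
-32 [22. 26. 28.] 11
-30 [21. 26. 30.] 13
-28 [24. 26. 29.] 11
-26 [20. 26. 30.] 11
-24 [23. 28. 30.] 11
-22 [23. 26. 31.] 13
-20 [20. 26. 30.] 11
-18 [22. 29. 30.] 12
-16 [24. 26. 28.] 11
-14 [21. 26. 30.] 11
-12 [21. 26. 29.] 11
-10 [25. 28. 30.] 13
-8 [22. 27. 30.] 11
-6 [21. 28. 32.] 12
-4 [23. 26. 31.] 12
-2 [22. 27. 31.] 11
0 [22. 28. 31.] 11
2 [23. 25. 30.] 10
4 [25. 31. 36.] 13
6 [25. 36. 40.] 13
8 [26. 35. 40.] 13
10 [23. 35. 39.] 11
12 [22. 33. 37.] 11
14 [13. 29. 31.] 7
16 [ 8. 13. 18.] 12
18 [27. 37. 41.] 15
20 [51. 67. 72.] 17
22 [65. 67. 69.] 12
24 [63. 68. 69.] 12
26 [65. 68. 70.] 13
28 [64. 68. 70.] 10
30 [58. 66. 69.] 9
32 [38. 47. 52.] 8
34 [22. 29. 36.] 5
36 [ 8. 11. 15.] 11
38 [11. 13. 15.] 11
40 [16. 23. 29.] 16
42 [33. 40. 49.] 16
44 [51. 60. 66.] 15
46 [65. 67. 70.] 13
48 [65. 67. 71.] 12
50 [63. 66. 68.] 12
52 [64. 66. 69.] 13
54 [64. 67. 72.] 11
56 [63. 68. 71.] 12
58 [65. 66. 70.] 12
60 [63. 63. 63.] 1
62 [12. 14. 15.] 4
64 [ 6. 11. 14.] 7
66 [-2. -1.  3.] 11
68 [-3. -1.  2.] 9
x range tall [-17.31812836  22.63850896] [20.0996215  59.82714406]
cheeks x [-25.07840194  25.95136059]
```

Run:
```python
from h import *
a=np.radians(-9.8);x=np.array([np.cos(a),np.sin(a)]);y=np.array([-np.sin(a),np.cos(a)]);o=np.array([.471,.0237])
def f(u,v,z): 
    w=ray('top',(260+u/8,235+v/8),z)[:2]; return ((w-o)@x*1000).round(1),((w-o)@y*1000).round(1)
print('jaw edge',f(245,225,.067),f(232,352,.067));print('jaw front',f(292,235,.067),f(275,357,.067));print('wall edge',f(193,215,.067),f(180,345,.067))
print('cheeks out',f(285,200,.052),f(265,385,.052),'in',f(285,220,.052),f(265,358,.052))
# side & wrist w2: back wall from settled wrist cloud
z=np.load('pics/w2.npz');P=z['P'];q=P[...,:2]-o;cx=q@x*1000;cy=q@y*1000;Z=P[...,2]
m=(Z>.06)&(Z<.075)&(np.abs(cx)<60)&(cy>40)&(cy<80);print('w2 wall',m.sum(),np.percentile(cx[m],[1,99]),np.percentile(cy[m],[1,99]))
p,P=grab('side','side1');q=P[...,:2]-o;cx=q@x*1000;cy=q@y*1000;Z=P[...,2]
for lo in range(14,64,2):
    m=(np.abs(cx)<12)&(cy>=lo)&(cy<lo+2)&(Z>.03);print(lo,(np.nanpercentile(Z[m],[10,50,90])*1000).round(0) if m.any() else '',m.sum())
m=(Z>.06)&(Z<.075)&(np.abs(cx)<60)&(cy>40)&(cy<80);print('side wall x',np.percentile(cx[m],[1,99]))
m=(Z>.06)&(Z<.075)&(np.abs(cx)<60)&(cy>15)&(cy<35);print('side jaw x',np.percentile(cx[m],[1,99]))
m=(Z>.06)&(Z<.075)&(np.abs(cx)<60)&(cy>40)&(cy<80)
pp=p[225:305,250:330];cv2.imwrite('pics/c2.png',cv2.resize(pp,None,fx=7,fy=7,interpolation=cv2.INTER_CUBIC)[:,:,::-1])
```

```text
jaw edge (np.float64(16.2), np.float64(30.6)) (np.float64(-18.5), np.float64(29.0))
jaw front (np.float64(15.3), np.float64(17.5)) (np.float64(-18.2), np.float64(17.2))
wall edge (np.float64(16.8), np.float64(45.0)) (np.float64(-18.7), np.float64(43.2))
cheeks out (np.float64(25.7), np.float64(21.3)) (np.float64(-25.4), np.float64(19.3)) in (np.float64(20.3), np.float64(20.5)) (np.float64(-18.1), np.float64(20.3))
w2 wall 861 [-17.63222959  17.70273939] [45.62943989 61.17969956]
14 [49. 49. 49.] 1
16 [35. 36. 48.] 5
18 [33. 40. 65.] 48
20 [36. 50. 64.] 73
22 [39. 52. 65.] 51
24 [38. 55. 67.] 11
26 [65. 66. 68.] 12
28 [66. 67. 67.] 5
30 [65. 65. 65.] 5
32 [66. 66. 66.] 1
34 [65. 65. 65.] 1
36  0
38  0
40 [67. 68. 69.] 2
42 [60. 63. 69.] 8
44 [58. 62. 67.] 23
46 [58. 63. 67.] 20
48 [56. 57. 63.] 3
50 [66. 66. 67.] 8
52 [64. 66. 68.] 9
54 [65. 66. 68.] 12
56 [66. 66. 67.] 2
58 [65. 65. 65.] 3
60  0
62  0
side wall x [-15.955887    19.72378032]
side jaw x [-15.40402382  18.57909079]
```

View pics/c2.png

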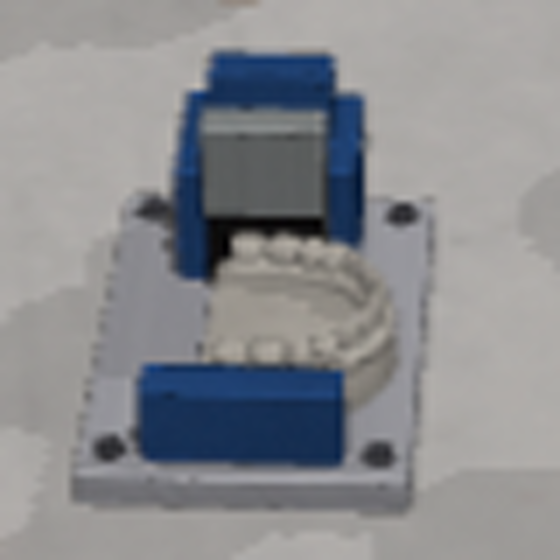

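Emit:
{"method": "play_rows", "body": {
  "steps": [
    {"claw": 255, "dp": [0, 0, -0.01], "angular": [0, 0, 0]},
    {"claw": 255, "dp": [0, 0, -0.015], "angular": [0, 0, 0]},
    {"claw": 255, "dp": [0, 0, -0.025], "angular": [0, 0, 0]},
    {"claw": 255, "dp": [0, 0, -0.025], "angular": [0, 0, 0]},
    {"claw": 255, "dp": [0, 0, -0.025], "angular": [0, 0, -0.5]},
    {"claw": 255, "dp": [0, 0, -0.02], "angular": [0, 0, -0.5]},
    {"claw": 255, "dp": [0, 0, -0.01], "angular": [0, 0, -0.5]},
    {"claw": 255, "dp": [0, 0, 0], "angular": [0, 0, 0]}
  ],
  "force": 40
}}

```text
clock: 4.35
tcp_pos: [0.4622, 0.2474, 0.1979]
orientation: [0.001, 0.768, 0.641, 0.002]
wrist_force: [0.9, 0.3, -1.2]
finger_gap: 0.0294
```

Run:
```python
from h import *
plan([((.4777,.0609,.19),-9.8,7)])
```

```text
at [0.4622 0.2474 0.1979] F [ 0.9  0.3 -1.2] gap 0.0294 t 4.35
0 [-0.0258, 0.0069, 0.0011] [0.03, -0.02, -0.07]
1 [-0.0258, 0.0069, 0.0011] [0.03, -0.02, -0.07]
2 [-0.0258, 0.0069, 0.0011] [0.03, -0.02, -0.07]
3 [-0.0258, 0.0068, 0.0011] [0.03, -0.02, -0.07]
4 [-0.0259, 0.0068, 0.0011] [0.03, -0.02, -0.07]
5 [-0.0259, 0.0068, 0.0011] [0.03, -0.02, -0.07]
6 [-0.0259, 0.0067, 0.0011] [0.03, -0.02, -0.07]
```

Emit:
{"method": "play_rows", "body": {
  "steps": [
    {"claw": 255, "dp": [-0.015, 0.0068, 0], "angular": [0, 0, -0.5]},
    {"claw": 255, "dp": [-0.029, 0.0068, 0], "angular": [0, 0, 0]},
    {"claw": 255, "dp": [-0.034, 0.0068, 0.001], "angular": [0, 0, 0]},
    {"claw": 255, "dp": [-0.034, 0.0068, 0.001], "angular": [0, 0, 0]},
    {"claw": 255, "dp": [-0.034, 0.0068, 0.001], "angular": [0, 0, 0]},
    {"claw": 255, "dp": [-0.025, 0.0068, 0.002], "angular": [0, 0, 0]},
    {"claw": 255, "dp": [-0.01, 0.0068, 0.002], "angular": [0, 0, 0]},
    {"claw": 255, "dp": [0, 0, 0], "angular": [0, 0, 0]}
  ]
}}

```text
clock: 5.02
tcp_pos: [0.4769, 0.0584, 0.1867]
orientation: [-0.0, 0.766, 0.643, -0.001]
wrist_force: [0.2, 0.1, -0.1]
finger_gap: 0.0293
```

Emit:
{"method": "play_rows", "body": {
  "steps": [
    {"claw": 255, "dp": [0, 0, 0], "angular": [0, 0, 0]},
    {"claw": 255, "dp": [0, 0, 0.01], "angular": [0, 0, 0]},
    {"claw": 255, "dp": [0, 0, 0.015], "angular": [0, 0, 0]},
    {"claw": 255, "dp": [0, 0, 0.015], "angular": [0, 0, 0]},
    {"claw": 255, "dp": [0, 0, 0.01], "angular": [0, 0, 0]},
    {"claw": 255, "dp": [0, 0, 0], "angular": [0, 0, 0]},
    {"claw": 255, "dp": [0, 0, 0], "angular": [0, 0, 0]},
    {"claw": 255, "dp": [0, 0, 0], "angular": [0, 0, 0]}
  ]
}}

```text
clock: 5.68
tcp_pos: [0.4772, 0.0609, 0.1386]
orientation: [0.0, 0.765, 0.645, 0.0]
wrist_force: [0.5, 0.0, -0.4]
finger_gap: 0.0294
```

Run:
```python
from h import *
p,P=grab('wrist','w3');plan([((.4777,.0609,.13),-9.8,1)])
p2,P2=grab('side','s3')
hsv=cv2.cvtColor(p2,cv2.COLOR_RGB2HSV)
m=(hsv[...,0]<12)&(hsv[...,1]>180)&(hsv[...,2]>100)&(np.abs(P2[...,0]-.48)<.06)&(np.abs(P2[...,1]-.06)<.06)
v,u=np.nonzero(m);print(u.min(),u.max(),v.min(),v.max());Q=P2[m];print(np.percentile(Q,[1,50,99],axis=0).round(4))
a=np.vstack([p[240:480,160:480],p2[190:310,230:390].repeat(2,0).repeat(2,1)]);cv2.imwrite('pics/c3.png',a[:,:,::-1])
```

```text
at [0.4774 0.0608 0.139 ] F [-0.1 -1.  -0.7] gap 0.0294 t 5.73
0 [0.0002, 0.0002, 0.009] [0.07, -0.01, 0.05]
277 293 195 233
[[0.4623 0.0459 0.0824]
 [0.4766 0.0532 0.124 ]
 [0.4907 0.0687 0.1627]]
```

View pics/c3.png

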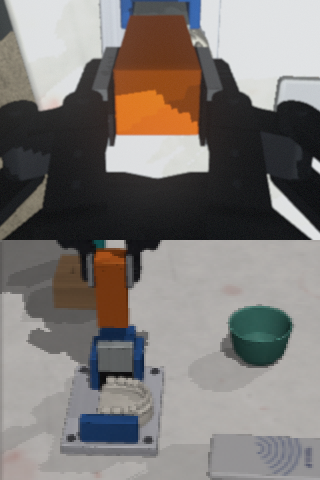

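The wedge hangs straight in the fingers just above the slot, with its foot at z≈82 mm and lined up in x and y. Lowering.

Emit:
{"method": "play_rows", "body": {
  "steps": [
    {"claw": 255, "dp": [0, 0, 0.004], "angular": [0, 0, 0]},
    {"claw": 255, "dp": [0, 0, 0.006], "angular": [0, 0, 0]},
    {"claw": 255, "dp": [0, 0, 0.006], "angular": [0, 0, 0]},
    {"claw": 255, "dp": [0, 0, 0.005], "angular": [0, 0, 0]},
    {"claw": 255, "dp": [0, 0, 0.004], "angular": [0, 0, 0]},
    {"claw": 255, "dp": [0, 0, 0.002], "angular": [0, 0, 0]},
    {"claw": 255, "dp": [0, 0, 0], "angular": [0, 0, 0]},
    {"claw": 255, "dp": [0, 0, 0], "angular": [0, 0, 0]}
  ]
}}

```text
clock: 6.45
tcp_pos: [0.4768, 0.0606, 0.1111]
orientation: [-0.0, 0.765, 0.644, -0.0]
wrist_force: [0.8, 1.3, -0.9]
finger_gap: 0.0297
```

Run:
```python
from h import *
plan([((.4777,.0609,.11),-9.8,1)])
```

```text
at [0.4768 0.0606 0.1111] F [ 0.8  1.3 -0.9] gap 0.0297 t 6.45
0 [0.0005, 0.0009, 0.0011] [-0.03, -0.02, 0.02]
```

Foot at about 54 mm, inside the slot with no contact force. Lowering on.

Emit:
{"method": "play_rows", "body": {
  "steps": [
    {"claw": 255, "dp": [0, 0, 0.002], "angular": [0, 0, 0]},
    {"claw": 255, "dp": [0, 0, 0.002], "angular": [0, 0, 0]},
    {"claw": 255, "dp": [0, 0, 0.002], "angular": [0, 0, 0]},
    {"claw": 255, "dp": [0, 0, 0.001], "angular": [0, 0, 0]},
    {"claw": 255, "dp": [0, 0, 0.001], "angular": [0, 0, 0]},
    {"claw": 255, "dp": [0, 0, 0], "angular": [0, 0, 0]},
    {"claw": 255, "dp": [0, 0, 0], "angular": [0, 0, 0]},
    {"claw": 255, "dp": [0, 0, 0], "angular": [0, 0, 0]}
  ]
}}

```text
clock: 7.12
tcp_pos: [0.477, 0.0604, 0.1032]
orientation: [0.0, 0.765, 0.644, 0.0]
wrist_force: [1.3, 3.5, -1.3]
finger_gap: 0.0296
```

Emit:
{"method": "play_rows", "body": {
  "steps": [
    {"claw": 255, "dp": [0.001, 0, 0], "angular": [0, 0, 0]},
    {"claw": 255, "dp": [0, 0, 0.001], "angular": [0, 0, 0]},
    {"claw": 255, "dp": [0, 0, 0.001], "angular": [0, 0, 0]},
    {"claw": 255, "dp": [0, 0, 0], "angular": [0, 0, 0]},
    {"claw": 255, "dp": [0, 0, 0], "angular": [0, 0, 0]},
    {"claw": 255, "dp": [0, 0, 0], "angular": [0, 0, 0]},
    {"claw": 255, "dp": [0, 0, 0], "angular": [0, 0, 0]},
    {"claw": 255, "dp": [0, 0, 0], "angular": [0, 0, 0]}
  ]
}}

```text
clock: 7.78
tcp_pos: [0.477, 0.0612, 0.1013]
orientation: [0.0, 0.765, 0.644, -0.0]
wrist_force: [-0.0, -0.1, -1.1]
finger_gap: 0.0298
```

Emit:
{"method": "play_rows", "body": {
  "steps": [
    {"claw": 255, "dp": [0, 0, 0.001], "angular": [0, 0, 0]},
    {"claw": 255, "dp": [0, 0, 0.001], "angular": [0, 0, 0]},
    {"claw": 255, "dp": [0, 0, 0.001], "angular": [0, 0, 0]},
    {"claw": 255, "dp": [0, 0, 0.001], "angular": [0, 0, 0]},
    {"claw": 255, "dp": [0, 0, 0], "angular": [0, 0, 0]},
    {"claw": 255, "dp": [0, 0, 0], "angular": [0, 0, 0]},
    {"claw": 255, "dp": [0, 0, 0], "angular": [0, 0, 0]},
    {"claw": 255, "dp": [0, 0, 0], "angular": [0, 0, 0]}
  ]
}}

```text
clock: 8.45
tcp_pos: [0.4771, 0.0613, 0.0973]
orientation: [0.0, 0.765, 0.644, -0.0]
wrist_force: [-0.3, -0.0, -0.4]
finger_gap: 0.0293
```

Emit:
{"method": "play_rows", "body": {
  "steps": [
    {"claw": 255, "dp": [0, 0, 0.001], "angular": [0, 0, 0]},
    {"claw": 255, "dp": [0, 0, 0.001], "angular": [0, 0, 0]},
    {"claw": 255, "dp": [0, 0, 0.001], "angular": [0, 0, 0]},
    {"claw": 255, "dp": [0, 0, 0], "angular": [0, 0, 0]},
    {"claw": 255, "dp": [0, 0, 0], "angular": [0, 0, 0]},
    {"claw": 255, "dp": [0, 0, 0], "angular": [0, 0, 0]},
    {"claw": 255, "dp": [0, 0, 0], "angular": [0, 0, 0]},
    {"claw": 255, "dp": [0, 0, 0], "angular": [0, 0, 0]}
  ]
}}

```text
clock: 9.12
tcp_pos: [0.4774, 0.0612, 0.0944]
orientation: [0.0, 0.765, 0.644, 0.0]
wrist_force: [0.7, -1.8, 1.3]
finger_gap: 0.0295
```

Contact shows at foot ≈38 mm, within the expected range. Releasing and lifting away towards the tapper.

Emit:
{"method": "play_rows", "body": {
  "steps": [
    {"claw": 130, "dp": [0, 0, 0], "angular": [0, 0, 0]},
    {"claw": 100, "dp": [0, 0, 0], "angular": [0, 0, 0]},
    {"claw": 50, "dp": [0, 0, 0], "angular": [0, 0, 0]},
    {"claw": 0, "dp": [0, 0, 0], "angular": [0, 0, 0]},
    {"claw": 0, "dp": [0, 0, 0], "angular": [0, 0, 0]},
    {"claw": 0, "dp": [0, 0, -0.02], "angular": [0, 0, 0]},
    {"claw": 0, "dp": [0, 0, -0.04], "angular": [0, 0, 0]},
    {"claw": 0, "dp": [0, 0, -0.04], "angular": [0, 0, 0]}
  ]
}}

```text
clock: 9.78
tcp_pos: [0.4753, 0.0615, 0.194]
orientation: [-0.002, 0.765, 0.644, -0.002]
wrist_force: [1.5, -0.4, 1.0]
finger_gap: 0.0853
```

Run:
```python
from h import *
p,P=grab('top','t4');p2,P2=grab('side','s4')
for p,P in ((p,P),(p2,P2)):
    h=cv2.cvtColor(p,cv2.COLOR_RGB2HSV)
    m=(h[...,0]<14)&(h[...,1]>150)&(np.abs(P[...,0]-.48)<.05)&(np.abs(P[...,1]-.06)<.04)&(P[...,2]>.06)
    print(m.sum(),np.percentile(P[m],[2,50,98],axis=0).round(4) if m.any() else '')
cv2.imwrite('pics/c4.png',p2[210:310,230:360].repeat(5,0).repeat(5,1)[:,:,::-1])
plan([((.4490,-.2587,.19),-9.8,10)])
```

```text
0 
407 [[0.4627 0.0466 0.069 ]
 [0.4771 0.0525 0.1021]
 [0.4914 0.0723 0.1185]]
at [0.4808 0.0613 0.2005] F [ 0.7  0.9 -0. ] gap 0.0852 t 9.88
0 [-0.0321, 0.0023, 0.001] [0.06, -0.01, 0.0]
1 [-0.0321, 0.0023, 0.001] [0.06, -0.01, 0.0]
2 [-0.0321, 0.0023, 0.001] [0.06, -0.01, 0.0]
3 [-0.0321, 0.0023, 0.001] [0.06, -0.01, 0.0]
4 [-0.0321, 0.0023, 0.001] [0.06, -0.01, 0.0]
5 [-0.0321, 0.0023, 0.001] [0.06, -0.01, 0.0]
6 [-0.0321, 0.0023, 0.001] [0.06, -0.01, 0.0]
7 [-0.0321, 0.0023, 0.001] [0.06, -0.01, 0.0]
0 [-0.0321, 0.0023, 0.001] [0.06, -0.01, 0.0]
1 [-0.0321, 0.0023, 0.001] [0.06, -0.01, 0.0]
```

View pics/c4.png

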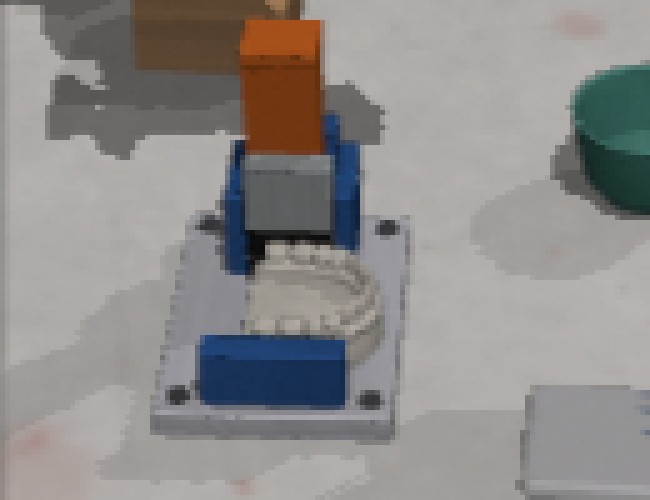

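The wedge stands upright in the slot with its top at about 118 mm. I'll go to the brass tapper and turn the fingers to +20° to stay clear of the black one.

Run:
```python
from h import *
plan([((.4490,-.2587,.19),20,10)])
```

```text
at [0.4808 0.0613 0.2005] F [ 0.7  0.9 -0. ] gap 0.0852 t 9.88
0 [-0.0321, 0.0023, 0.001] [0.06, 0.01, -2.98]
1 [-0.0322, 0.0006, 0.001] [0.06, 0.01, -2.98]
2 [-0.0321, -0.001, 0.001] [0.06, 0.01, -2.98]
3 [-0.032, -0.0027, 0.001] [0.06, 0.01, -2.98]
4 [-0.0319, -0.0044, 0.001] [0.06, 0.01, -2.98]
5 [-0.0316, -0.006, 0.001] [0.06, 0.01, -2.98]
6 [-0.0312, -0.0077, 0.001] [0.06, 0.01, -2.98]
7 [-0.0308, -0.0093, 0.001] [0.06, 0.01, -2.98]
0 [-0.0303, -0.0109, 0.001] [0.06, 0.01, -2.98]
1 [-0.0297, -0.0124, 0.001] [0.06, 0.01, -2.98]
```

Emit:
{"method": "play_rows", "body": {
  "steps": [
    {"claw": 0, "dp": [-0.032, 0.0023, 0.001], "angular": [0, 0, -3]},
    {"claw": 0, "dp": [-0.032, 0.0006, 0.001], "angular": [0, 0, -3]},
    {"claw": 0, "dp": [-0.032, -0.001, 0.001], "angular": [0, 0, -3]},
    {"claw": 0, "dp": [-0.032, -0.0027, 0.001], "angular": [0, 0, -3]},
    {"claw": 0, "dp": [-0.032, -0.0044, 0.001], "angular": [0, 0, -3]},
    {"claw": 0, "dp": [-0.0316, -0.006, 0.001], "angular": [0, 0, -3]},
    {"claw": 0, "dp": [-0.0312, -0.0077, 0.001], "angular": [0, 0, -3]},
    {"claw": 0, "dp": [-0.0308, -0.0093, 0.001], "angular": [0, 0, -3]}
  ]
}}

```text
clock: 10.55
tcp_pos: [0.4513, -0.1958, 0.1861]
orientation: [-0.0, 0.613, 0.79, 0.0]
wrist_force: [0.7, 0.1, -0.3]
finger_gap: 0.0856
```

Emit:
{"method": "play_rows", "body": {
  "steps": [
    {"claw": 0, "dp": [-0.0303, -0.011, 0.001], "angular": [0, 0, -3]},
    {"claw": 0, "dp": [-0.02, -0.0124, 0.001], "angular": [0, 0, -3]},
    {"claw": 0, "dp": [-0.01, 0, 0.001], "angular": [0, 0, 0]},
    {"claw": 0, "dp": [0, 0, 0], "angular": [0, 0, 0]},
    {"claw": 0, "dp": [0, 0, 0], "angular": [0, 0, 0]},
    {"claw": 0, "dp": [0, 0, 0], "angular": [0, 0, 0]},
    {"claw": 0, "dp": [0, 0, 0], "angular": [0, 0, 0]},
    {"claw": 0, "dp": [0, 0, 0], "angular": [0, 0, 0]}
  ]
}}

```text
clock: 11.22
tcp_pos: [0.4464, -0.2574, 0.1834]
orientation: [-0.0, 0.571, 0.821, 0.0]
wrist_force: [0.2, 0.2, 0.0]
finger_gap: 0.0855
```

Run:
```python
from h import *
p,P=grab('wrist','w5');q=P[...,:2]-np.array([.449,-.2588])
m=(P[...,2]>.097)&(P[...,2]<.115)&(np.linalg.norm(q,axis=-1)<.03)
print(m.sum(),cv2.minAreaRect((P[m][:,:2]*1000).astype(np.float32)),np.median(P[m][:,2]))
p,P=grab('top','t5');q=P[...,:2]-np.array([.4801,.0615]);m=(P[...,2]>.10)&(P[...,2]<.13)&(np.linalg.norm(q,axis=-1)<.04)
print('wedge top',m.sum(),cv2.minAreaRect((P[m][:,:2]*1000).astype(np.float32)),np.median(P[m][:,2]))
plan([((.4490,-.2587,.0595),20,6)])
```

```text
1512 ((449.6407165527344, -259.024169921875), (27.134428024291992, 27.01737403869629), 38.74299621582031) 0.10644293247280961
wedge top 183 ((476.2781982421875, 61.18959045410156), (26.251428604125977, 30.083694458007812), 80.25103759765625) 0.11775071540445814
at [ 0.4464 -0.2577  0.1835] F [-0.3 -0.4  0.1] gap 0.0848 t 11.32
0 [-0.0003, 0.0003, 0.0207] [0.0, 0.0, 0.05]
1 [-0.0003, 0.0003, 0.0207] [0.0, 0.0, 0.05]
2 [-0.0003, 0.0003, 0.0207] [0.0, 0.0, 0.05]
3 [-0.0003, 0.0003, 0.0207] [0.0, 0.0, 0.05]
4 [-0.0003, 0.0003, 0.0207] [0.0, 0.0, 0.05]
5 [-0.0003, 0.0003, 0.0207] [0.0, 0.0, 0.05]
```

Emit:
{"method": "play_rows", "body": {
  "steps": [
    {"claw": 0, "dp": [-0.002, 0.0024, 0.01], "angular": [0, 0, 0]},
    {"claw": 0, "dp": [0, 0, 0.02], "angular": [0, 0, 0]},
    {"claw": 0, "dp": [0, 0, 0.025], "angular": [0, 0, 0]},
    {"claw": 0, "dp": [0, 0, 0.025], "angular": [0, 0, 0]},
    {"claw": 0, "dp": [0, 0, 0.025], "angular": [0, 0, 0]},
    {"claw": 0, "dp": [0, 0, 0.014], "angular": [0, 0, 0]},
    {"claw": 0, "dp": [0, 0, 0.005], "angular": [0, 0, 0]},
    {"claw": 0, "dp": [0, 0, 0], "angular": [0, 0, 0]}
  ]
}}

```text
clock: 11.98
tcp_pos: [0.4482, -0.2587, 0.0575]
orientation: [-0.002, 0.572, 0.82, 0.0]
wrist_force: [-0.0, -0.0, 0.3]
finger_gap: 0.0851
```

Emit:
{"method": "play_rows", "body": {
  "steps": [
    {"claw": 100, "dp": [0, 0, 0], "angular": [0, 0, 0]},
    {"claw": 150, "dp": [0, 0, 0], "angular": [0, 0, 0]},
    {"claw": 255, "dp": [0, 0, 0], "angular": [0, 0, 0]},
    {"claw": 255, "dp": [0, 0, 0], "angular": [0, 0, 0]},
    {"claw": 255, "dp": [0, 0, 0], "angular": [0, 0, 0]},
    {"claw": 255, "dp": [0, 0, 0], "angular": [0, 0, 0]},
    {"claw": 255, "dp": [0, 0, 0], "angular": [0, 0, 0]},
    {"claw": 255, "dp": [0, 0, 0], "angular": [0, 0, 0]}
  ],
  "force": 80
}}

```text
clock: 12.65
tcp_pos: [0.4498, -0.2601, 0.0602]
orientation: [0.001, 0.572, 0.82, 0.0]
wrist_force: [0.5, 0.9, 6.4]
finger_gap: 0.0224
```

Emit:
{"method": "play_rows", "body": {
  "steps": [
    {"claw": 255, "dp": [0, 0, -0.01], "angular": [0, 0, 0]},
    {"claw": 255, "dp": [0, 0, -0.02], "angular": [0, 0, 0]},
    {"claw": 255, "dp": [0, 0, -0.03], "angular": [0, 0, 0]},
    {"claw": 255, "dp": [0, 0, -0.035], "angular": [0, 0, 0]},
    {"claw": 255, "dp": [0, 0, -0.035], "angular": [0, 0, 0]},
    {"claw": 255, "dp": [0, 0, -0.03], "angular": [0, 0, 0]},
    {"claw": 255, "dp": [0, 0, -0.01], "angular": [0, 0, 0]},
    {"claw": 255, "dp": [0, 0, 0], "angular": [0, 0, 0]}
  ]
}}

```text
clock: 13.32
tcp_pos: [0.4502, -0.2606, 0.2319]
orientation: [0.002, 0.572, 0.82, -0.0]
wrist_force: [0.1, 0.5, -4.0]
finger_gap: 0.0225
```

Run:
```python
from h import *
s,t,r=pose()
p,P=grab('side','s6')
m=(np.abs(P[...,0]-t[0])<.03)&(np.abs(P[...,1]-t[1])<.03)&(P[...,2]<t[2]-.02)&(P[...,2]>.08)
print(m.sum(),np.nanpercentile(P[m],[1,50,99],axis=0).round(4))
lo=(m&(P[...,2]<np.nanpercentile(P[m][:,2],1)+.02)); print(np.nanpercentile(P[lo],[2,50,98],axis=0).round(4))
print('tool z',r.as_matrix()[:,2])
plan([((.4765,.0612,.2195),20,10)])
```

```text
582 [[ 0.4336 -0.2779  0.1717]
 [ 0.4497 -0.273   0.1948]
 [ 0.4666 -0.2592  0.2116]]
[[ 0.4339 -0.2778  0.1716]
 [ 0.45   -0.2735  0.1821]
 [ 0.4666 -0.2611  0.1914]]
tool z [ 0.00367677 -0.00324894 -0.99998796]
at [ 0.4493 -0.2599  0.2294] F [-0.6  0.6 -5. ] gap 0.0222 t 13.37
0 [0.0292, 0.0136, 0.001] [0.0, 0.01, 0.02]
1 [0.0292, 0.0136, 0.001] [0.0, 0.01, 0.02]
2 [0.0292, 0.0136, 0.001] [0.0, 0.01, 0.02]
3 [0.0292, 0.0136, 0.001] [0.0, 0.01, 0.02]
4 [0.0292, 0.0136, 0.001] [0.0, 0.01, 0.02]
5 [0.0292, 0.0136, 0.001] [0.0, 0.01, 0.02]
6 [0.0292, 0.0136, 0.001] [0.0, 0.01, 0.02]
7 [0.0292, 0.0136, 0.001] [0.0, 0.01, 0.02]
0 [0.0292, 0.0136, 0.001] [0.0, 0.01, 0.02]
1 [0.0292, 0.0135, 0.001] [0.0, 0.01, 0.02]
```

Emit:
{"method": "play_rows", "body": {
  "steps": [
    {"claw": 255, "dp": [0.015, 0.007, 0], "angular": [0, 0, 0]},
    {"claw": 255, "dp": [0.0292, 0.0136, 0], "angular": [0, 0, 0]},
    {"claw": 255, "dp": [0.0292, 0.0136, 0], "angular": [0, 0, 0]},
    {"claw": 255, "dp": [0.0292, 0.0136, 0], "angular": [0, 0, 0]},
    {"claw": 255, "dp": [0.0292, 0.0136, 0], "angular": [0, 0, 0]},
    {"claw": 255, "dp": [0.0292, 0.0136, 0], "angular": [0, 0, 0]},
    {"claw": 255, "dp": [0.0292, 0.0136, 0], "angular": [0, 0, 0]},
    {"claw": 255, "dp": [0.0292, 0.0136, 0], "angular": [0, 0, 0]}
  ]
}}

```text
clock: 14.03
tcp_pos: [0.4673, -0.0166, 0.226]
orientation: [-0.003, 0.572, 0.82, -0.001]
wrist_force: [0.3, -0.7, -3.8]
finger_gap: 0.0225
```

Emit:
{"method": "play_rows", "body": {
  "steps": [
    {"claw": 255, "dp": [0.0292, 0.0136, 0], "angular": [0, 0, 0]},
    {"claw": 255, "dp": [0.0292, 0.0136, 0], "angular": [0, 0, 0]},
    {"claw": 255, "dp": [0.0143, 0.0066, 0], "angular": [0, 0, 0]},
    {"claw": 255, "dp": [0, 0, 0.01], "angular": [0, 0, 0]},
    {"claw": 255, "dp": [0, 0, 0.01], "angular": [0, 0, 0]},
    {"claw": 255, "dp": [0, 0, 0], "angular": [0, 0, 0]},
    {"claw": 255, "dp": [0, 0, 0], "angular": [0, 0, 0]},
    {"claw": 255, "dp": [0, 0, 0], "angular": [0, 0, 0]}
  ]
}}

```text
clock: 14.7
tcp_pos: [0.4753, 0.0605, 0.2084]
orientation: [-0.001, 0.573, 0.82, -0.001]
wrist_force: [0.3, -0.3, -3.3]
finger_gap: 0.0222
```

Run:
```python
from h import *
p,P=grab('side','s7')
cv2.imwrite('pics/c7.png',p[150:310,230:360].repeat(4,0).repeat(4,1)[:600,:,::-1])
plan([((.4765,.0612,.2),20,1)])
```

```text
at [0.4758 0.0605 0.209 ] F [-0.5 -0.7 -3.7] gap 0.0224 t 14.75
0 [0.0004, 0.0009, 0.009] [-0.04, -0.0, 0.11]
```

View pics/c7.png

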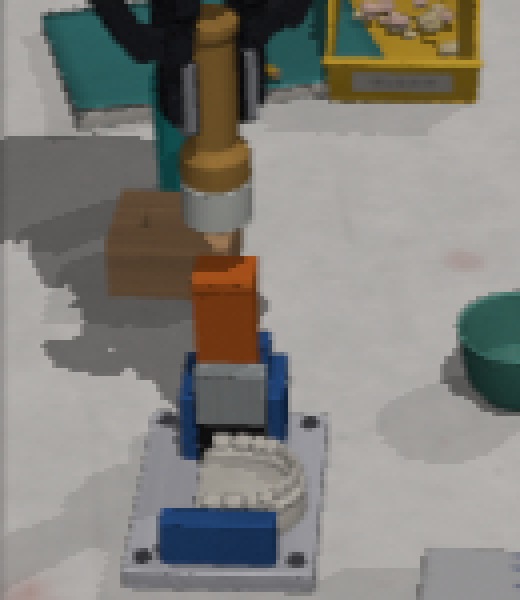

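The tapper hangs upright over the wedge top, about 30 mm above it. First tap.

Emit:
{"method": "play_rows", "body": {
  "steps": [
    {"claw": 255, "dp": [0.0005, 0.0009, 0.012], "angular": [0, 0, 0]},
    {"claw": 255, "dp": [0, 0, 0.012], "angular": [0, 0, 0]},
    {"claw": 255, "dp": [0, 0, 0.006], "angular": [0, 0, 0]},
    {"claw": 255, "dp": [0, 0, 0.002], "angular": [0, 0, 0]},
    {"claw": 255, "dp": [0, 0, 0.002], "angular": [0, 0, 0]},
    {"claw": 255, "dp": [0, 0, 0.002], "angular": [0, 0, 0]},
    {"claw": 255, "dp": [0, 0, 0.002], "angular": [0, 0, 0]},
    {"claw": 255, "dp": [0, 0, 0], "angular": [0, 0, 0]}
  ]
}}

```text
clock: 15.42
tcp_pos: [0.477, 0.062, 0.1716]
orientation: [0.001, 0.572, 0.82, 0.0]
wrist_force: [0.3, 0.1, -1.2]
finger_gap: 0.0224
```

Emit:
{"method": "play_rows", "body": {
  "steps": [
    {"claw": 255, "dp": [0, 0, 0.002], "angular": [0, 0, 0]},
    {"claw": 255, "dp": [0, 0, 0.002], "angular": [0, 0, 0]},
    {"claw": 255, "dp": [0, 0, 0.001], "angular": [0, 0, 0]},
    {"claw": 255, "dp": [0, 0, 0.001], "angular": [0, 0, 0]},
    {"claw": 255, "dp": [0, 0, 0], "angular": [0, 0, 0]},
    {"claw": 255, "dp": [0, 0, 0], "angular": [0, 0, 0]},
    {"claw": 255, "dp": [0, 0, 0], "angular": [0, 0, 0]},
    {"claw": 255, "dp": [0, 0, 0], "angular": [0, 0, 0]}
  ]
}}

```text
clock: 16.08
tcp_pos: [0.4771, 0.062, 0.166]
orientation: [0.001, 0.572, 0.82, 0.0]
wrist_force: [-0.8, -2.4, 5.1]
finger_gap: 0.0223
```

Net force is about 9 N. I'll lift clear, then make a second tap.

Emit:
{"method": "play_rows", "body": {
  "steps": [
    {"claw": 255, "dp": [0, 0, -0.01], "angular": [0, 0, 0]},
    {"claw": 255, "dp": [0, 0, -0.01], "angular": [0, 0, 0]},
    {"claw": 255, "dp": [0, 0, 0], "angular": [0, 0, 0]},
    {"claw": 255, "dp": [0, 0, 0], "angular": [0, 0, 0]},
    {"claw": 255, "dp": [0, 0, 0.01], "angular": [0, 0, 0]},
    {"claw": 255, "dp": [0, 0, 0.008], "angular": [0, 0, 0]},
    {"claw": 255, "dp": [0, 0, 0.002], "angular": [0, 0, 0]},
    {"claw": 255, "dp": [0, 0, 0], "angular": [0, 0, 0]}
  ]
}}

```text
clock: 16.75
tcp_pos: [0.4764, 0.0622, 0.1646]
orientation: [-0.0, 0.572, 0.82, -0.0]
wrist_force: [0.5, 0.1, -0.0]
finger_gap: 0.0225
```

Emit:
{"method": "play_rows", "body": {
  "steps": [
    {"claw": 255, "dp": [0, 0, 0.001], "angular": [0, 0, 0]},
    {"claw": 255, "dp": [0, 0, 0.001], "angular": [0, 0, 0]},
    {"claw": 255, "dp": [0, 0, 0.001], "angular": [0, 0, 0]},
    {"claw": 255, "dp": [0, 0, 0], "angular": [0, 0, 0]},
    {"claw": 255, "dp": [0, 0, 0], "angular": [0, 0, 0]},
    {"claw": 255, "dp": [0, 0, 0], "angular": [0, 0, 0]},
    {"claw": 255, "dp": [0, 0, 0], "angular": [0, 0, 0]},
    {"claw": 255, "dp": [0, 0, 0], "angular": [0, 0, 0]}
  ]
}}

```text
clock: 17.42
tcp_pos: [0.477, 0.0621, 0.164]
orientation: [0.001, 0.572, 0.82, 0.0]
wrist_force: [-3.3, 0.1, 15.6]
finger_gap: 0.0226
```

Emit:
{"method": "play_rows", "body": {
  "steps": [
    {"claw": 255, "dp": [0, 0, -0.01], "angular": [0, 0, 0]},
    {"claw": 255, "dp": [0, 0, -0.01], "angular": [0, 0, 0]},
    {"claw": 255, "dp": [0, 0, 0], "angular": [0, 0, 0]},
    {"claw": 255, "dp": [0, 0, 0.01], "angular": [0, 0, 0]},
    {"claw": 255, "dp": [0, 0, 0.008], "angular": [0, 0, 0]},
    {"claw": 255, "dp": [0, 0, 0.003], "angular": [0, 0, 0]},
    {"claw": 255, "dp": [0, 0, 0], "angular": [0, 0, 0]},
    {"claw": 255, "dp": [0, 0, 0], "angular": [0, 0, 0]}
  ]
}}

```text
clock: 18.08
tcp_pos: [0.477, 0.0621, 0.1624]
orientation: [0.001, 0.572, 0.82, 0.0]
wrist_force: [-3.1, -0.1, 15.1]
finger_gap: 0.0222
```

Run:
```python
from h import *
s,t,r=pose();print(t,s['wrist_force'])
p,P=grab('side','s8')
h=cv2.cvtColor(p,cv2.COLOR_RGB2HSV)
m=(h[...,0]<12)&(h[...,1]>180)&(np.abs(P[...,0]-.477)<.03)&(np.abs(P[...,1]-.055)<.03)&(P[...,2]>.06)
print(np.percentile(P[m],[1,50,99],axis=0).round(4))
```

```text
[0.4770436  0.06206817 0.1623994 ] [-3.09392694 -0.11127363 15.08811715]
[[0.4643 0.044  0.0674]
 [0.4755 0.0494 0.0798]
 [0.492  0.054  0.0985]]
```

Emit:
{"method": "play_rows", "body": {
  "steps": [
    {"claw": 255, "dp": [0, 0, -0.01], "angular": [0, 0, 0]},
    {"claw": 255, "dp": [0, 0, -0.01], "angular": [0, 0, 0]},
    {"claw": 255, "dp": [0, 0, 0], "angular": [0, 0, 0]},
    {"claw": 255, "dp": [0, 0, 0.01], "angular": [0, 0, 0]},
    {"claw": 255, "dp": [0, 0, 0.008], "angular": [0, 0, 0]},
    {"claw": 255, "dp": [0, 0, 0.003], "angular": [0, 0, 0]},
    {"claw": 255, "dp": [0, 0, 0], "angular": [0, 0, 0]},
    {"claw": 255, "dp": [0, 0, 0], "angular": [0, 0, 0]}
  ]
}}

```text
clock: 18.8
tcp_pos: [0.4768, 0.0622, 0.1615]
orientation: [0.001, 0.572, 0.82, 0.0]
wrist_force: [-5.2, -0.1, 17.8]
finger_gap: 0.0225
```

Emit:
{"method": "play_rows", "body": {
  "steps": [
    {"claw": 255, "dp": [0, 0, -0.01], "angular": [0, 0, 0]},
    {"claw": 255, "dp": [0, 0, -0.01], "angular": [0, 0, 0]},
    {"claw": 255, "dp": [0, 0, 0], "angular": [0, 0, 0]},
    {"claw": 255, "dp": [0, 0, 0.01], "angular": [0, 0, 0]},
    {"claw": 255, "dp": [0, 0, 0.008], "angular": [0, 0, 0]},
    {"claw": 255, "dp": [0, 0, 0.003], "angular": [0, 0, 0]},
    {"claw": 255, "dp": [0, 0, 0], "angular": [0, 0, 0]},
    {"claw": 255, "dp": [0, 0, 0], "angular": [0, 0, 0]}
  ]
}}

```text
clock: 19.47
tcp_pos: [0.4768, 0.0622, 0.1609]
orientation: [0.001, 0.572, 0.82, 0.0]
wrist_force: [-4.8, -0.6, 19.9]
finger_gap: 0.022
```

Emit:
{"method": "play_rows", "body": {
  "steps": [
    {"claw": 255, "dp": [0, 0, -0.01], "angular": [0, 0, 0]},
    {"claw": 255, "dp": [0, 0, -0.01], "angular": [0, 0, 0]},
    {"claw": 255, "dp": [0, 0, 0], "angular": [0, 0, 0]},
    {"claw": 255, "dp": [0, 0, 0.01], "angular": [0, 0, 0]},
    {"claw": 255, "dp": [0, 0, 0.008], "angular": [0, 0, 0]},
    {"claw": 255, "dp": [0, 0, 0.003], "angular": [0, 0, 0]},
    {"claw": 255, "dp": [0, 0, 0], "angular": [0, 0, 0]},
    {"claw": 255, "dp": [0, 0, 0], "angular": [0, 0, 0]}
  ]
}}

```text
clock: 20.13
tcp_pos: [0.4769, 0.0622, 0.1602]
orientation: [0.001, 0.572, 0.82, 0.001]
wrist_force: [-5.2, -0.4, 22.2]
finger_gap: 0.022
```

Emit:
{"method": "play_rows", "body": {
  "steps": [
    {"claw": 255, "dp": [0, 0, -0.01], "angular": [0, 0, 0]},
    {"claw": 255, "dp": [0, 0, -0.02], "angular": [0, 0, 0]},
    {"claw": 255, "dp": [0, 0, -0.03], "angular": [0, 0, 0]},
    {"claw": 255, "dp": [0, 0, 0], "angular": [0, 0, 0]},
    {"claw": 255, "dp": [0, 0, 0], "angular": [0, 0, 0]},
    {"claw": 255, "dp": [0, 0, 0], "angular": [0, 0, 0]},
    {"claw": 255, "dp": [0, 0, 0], "angular": [0, 0, 0]},
    {"claw": 255, "dp": [0, 0, 0], "angular": [0, 0, 0]}
  ]
}}

```text
clock: 20.8
tcp_pos: [0.4755, 0.0622, 0.2165]
orientation: [-0.001, 0.572, 0.82, -0.001]
wrist_force: [0.3, 0.0, -3.4]
finger_gap: 0.0224
```

Run:
```python
from h import *
s,t,r=pose();print(t,s['wrist_force'])
for n in ('side','top'):
    p,P=grab(n,n[0]+'9')
    h=cv2.cvtColor(p,cv2.COLOR_RGB2HSV)
    m=(h[...,0]<12)&(h[...,1]>180)&(np.abs(P[...,0]-.477)<.03)&(np.abs(P[...,1]-.058)<.03)&(P[...,2]>.06)&(P[...,2]<.13)
    print(m.sum(),np.percentile(P[m],[1,50,90,99],axis=0).round(4) if m.any() else '')
    if n=='side':
        m=(np.abs(P[...,0]-t[0])<.03)&(np.abs(P[...,1]-t[1])<.03)&(P[...,2]<t[2]-.02)&(P[...,2]>.13)
        print('tapper low',np.nanpercentile(P[m],[1,50,99],axis=0).round(4)); cv2.imwrite('pics/c9.png',p[110:310,220:380].repeat(3,0).repeat(3,1)[:,:,::-1])
```

```text
[0.47545468 0.06224628 0.21648254] [ 0.25949398  0.03544524 -3.39326788]
105 [[0.4644 0.0447 0.0653]
 [0.478  0.0506 0.0888]
 [0.4881 0.0674 0.0993]
 [0.4939 0.0733 0.1011]]
tapper low [[0.4587 0.0441 0.1566]
 [0.4743 0.0497 0.1779]
 [0.4917 0.0656 0.1962]]
0
```

View pics/c9.png

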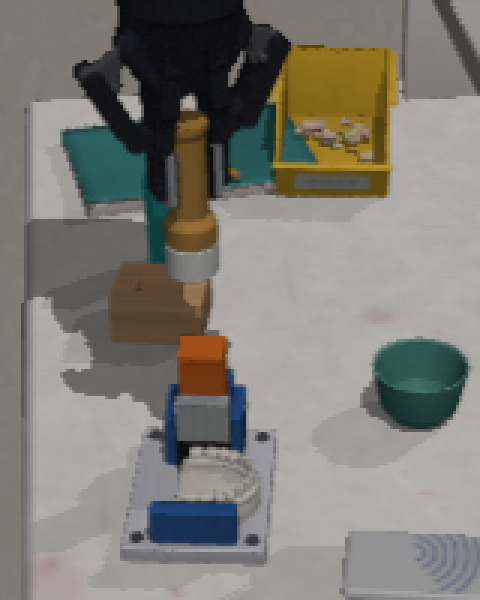

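The side view shows the wedge sunk, with its top at about 101 mm (foot ≈21 mm, inside the tight range), and the tapper clear above it. One confirming tap.

Emit:
{"method": "play_rows", "body": {
  "steps": [
    {"claw": 255, "dp": [0, 0, 0.02], "angular": [0, 0, 0]},
    {"claw": 255, "dp": [0, 0, 0.02], "angular": [0, 0, 0]},
    {"claw": 255, "dp": [0, 0, 0.01], "angular": [0, 0, 0]},
    {"claw": 255, "dp": [0, 0, 0.007], "angular": [0, 0, 0]},
    {"claw": 255, "dp": [0, 0, 0.003], "angular": [0, 0, 0]},
    {"claw": 255, "dp": [0, 0, 0], "angular": [0, 0, 0]},
    {"claw": 255, "dp": [0, 0, 0], "angular": [0, 0, 0]},
    {"claw": 255, "dp": [0, 0, 0], "angular": [0, 0, 0]}
  ]
}}

```text
clock: 21.57
tcp_pos: [0.4763, 0.0622, 0.1602]
orientation: [0.0, 0.572, 0.82, 0.0]
wrist_force: [-5.1, -0.1, 9.8]
finger_gap: 0.0221
```

Emit:
{"method": "play_rows", "body": {
  "steps": [
    {"claw": 255, "dp": [0, 0, -0.01], "angular": [0, 0, 0]},
    {"claw": 255, "dp": [0, 0, -0.01], "angular": [0, 0, 0]},
    {"claw": 255, "dp": [0, 0, 0], "angular": [0, 0, 0]},
    {"claw": 255, "dp": [0, 0, 0.01], "angular": [0, 0, 0]},
    {"claw": 255, "dp": [0, 0, 0.008], "angular": [0, 0, 0]},
    {"claw": 255, "dp": [0, 0, 0.0025], "angular": [0, 0, 0]},
    {"claw": 255, "dp": [0, 0, 0], "angular": [0, 0, 0]},
    {"claw": 255, "dp": [0, 0, 0], "angular": [0, 0, 0]}
  ]
}}

```text
clock: 22.23
tcp_pos: [0.4783, 0.0625, 0.1595]
orientation: [0.002, 0.572, 0.82, 0.002]
wrist_force: [-2.2, 0.8, 14.7]
finger_gap: 0.0224
```

Emit:
{"method": "play_rows", "body": {
  "steps": [
    {"claw": 255, "dp": [0, 0, -0.01], "angular": [0, 0, 0]},
    {"claw": 255, "dp": [0, 0, -0.01], "angular": [0, 0, 0]},
    {"claw": 255, "dp": [0, 0, 0], "angular": [0, 0, 0]},
    {"claw": 255, "dp": [0, 0, 0.01], "angular": [0, 0, 0]},
    {"claw": 255, "dp": [0, 0, 0.008], "angular": [0, 0, 0]},
    {"claw": 255, "dp": [0, 0, 0.003], "angular": [0, 0, 0]},
    {"claw": 255, "dp": [0, 0, 0], "angular": [0, 0, 0]},
    {"claw": 255, "dp": [0, 0, 0], "angular": [0, 0, 0]}
  ]
}}

```text
clock: 22.9
tcp_pos: [0.4772, 0.0621, 0.158]
orientation: [0.001, 0.572, 0.82, 0.001]
wrist_force: [-4.2, 0.1, 16.6]
finger_gap: 0.0226
```

Emit:
{"method": "play_rows", "body": {
  "steps": [
    {"claw": 255, "dp": [0, 0, -0.01], "angular": [0, 0, 0]},
    {"claw": 255, "dp": [0, 0, -0.02], "angular": [0, 0, 0]},
    {"claw": 255, "dp": [0, 0, -0.03], "angular": [0, 0, 0]},
    {"claw": 255, "dp": [0, 0, 0], "angular": [0, 0, 0]},
    {"claw": 255, "dp": [0, 0, 0], "angular": [0, 0, 0]},
    {"claw": 255, "dp": [0, 0, 0], "angular": [0, 0, 0]},
    {"claw": 255, "dp": [0, 0, 0], "angular": [0, 0, 0]},
    {"claw": 255, "dp": [0, 0, 0], "angular": [0, 0, 0]}
  ]
}}

```text
clock: 23.57
tcp_pos: [0.4754, 0.0622, 0.2151]
orientation: [-0.001, 0.572, 0.82, -0.001]
wrist_force: [0.0, 0.7, -3.4]
finger_gap: 0.0224
```

Run:
```python
from h import *
s,t,r=pose();print(t,s['wrist_force'])
p,P=grab('side','s10')
h=cv2.cvtColor(p,cv2.COLOR_RGB2HSV)
m=(h[...,0]<12)&(h[...,1]>180)&(np.abs(P[...,0]-.477)<.03)&(np.abs(P[...,1]-.058)<.03)&(P[...,2]>.06)&(P[...,2]<.13)
print(m.sum(),np.percentile(P[m],[1,50,90,99],axis=0).round(4))
m=(np.abs(P[...,0]-t[0])<.03)&(np.abs(P[...,1]-t[1])<.03)&(P[...,2]<t[2]-.02)&(P[...,2]>.13)
print('tapper low',np.nanpercentile(P[m],[1,50,99],axis=0).round(4)); cv2.imwrite('pics/c10.png',np.hstack([cv2.imread(f'pics/{f}.png')[110:310,220:350].repeat(3,0).repeat(3,1) for f in ('s9','s10')]))
plan([((.449,-.2588,.2165),20,10)])
```

```text
[0.47544164 0.06221732 0.21505382] [ 0.02540063  0.67642859 -3.37832523]
87 [[0.4644 0.043  0.0659]
 [0.478  0.0499 0.0858]
 [0.4899 0.0642 0.0988]
 [0.4942 0.0678 0.1006]]
tapper low [[0.4576 0.0439 0.1568]
 [0.4736 0.0495 0.1772]
 [0.4902 0.0627 0.1949]]
at [0.4756 0.0622 0.2153] F [ 0.1  0.2 -3. ] gap 0.0226 t 23.62
0 [-0.0292, -0.0136, -0.0001] [-0.01, -0.01, 0.02]
1 [-0.0292, -0.0136, -0.0001] [-0.01, -0.01, 0.02]
2 [-0.0292, -0.0136, -0.0001] [-0.01, -0.01, 0.02]
3 [-0.0292, -0.0136, -0.0001] [-0.01, -0.01, 0.02]
4 [-0.0292, -0.0135, -0.0001] [-0.01, -0.01, 0.02]
5 [-0.0292, -0.0135, -0.0001] [-0.01, -0.01, 0.02]
6 [-0.0292, -0.0135, -0.0001] [-0.01, -0.01, 0.02]
7 [-0.0292, -0.0135, -0.0001] [-0.01, -0.01, 0.02]
0 [-0.0292, -0.0135, -0.0001] [-0.01, -0.01, 0.02]
1 [-0.0293, -0.0135, -0.0001] [-0.01, -0.01, 0.02]
```

View pics/c10.png

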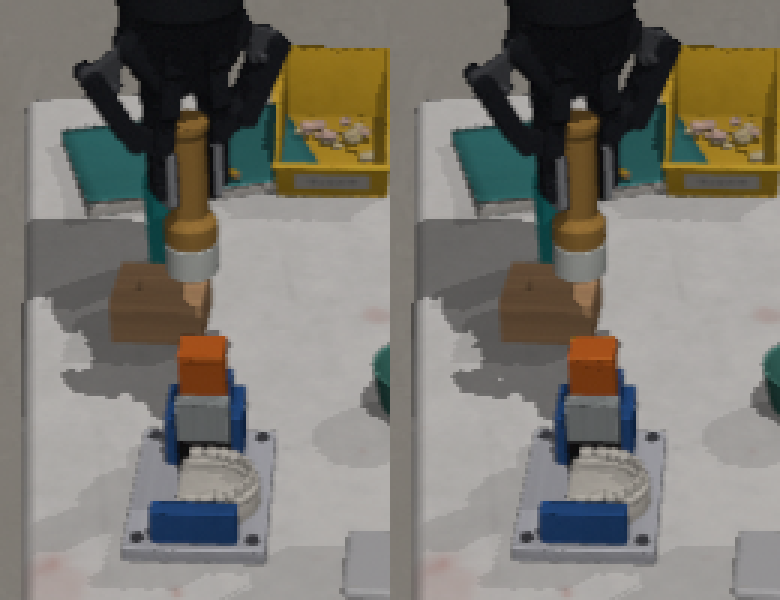

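I can't tell whether the last millimetre was wedge travel or the tapper slipping in the grip. I'll grip harder and make two checking taps at the same depth.

Emit:
{"method": "play_rows", "body": {
  "steps": [
    {"claw": 255, "dp": [0, 0, 0.02], "angular": [0, 0, 0]},
    {"claw": 255, "dp": [0, 0, 0.02], "angular": [0, 0, 0]},
    {"claw": 255, "dp": [0, 0, 0.01], "angular": [0, 0, 0]},
    {"claw": 255, "dp": [0, 0, 0.007], "angular": [0, 0, 0]},
    {"claw": 255, "dp": [0, 0, 0.003], "angular": [0, 0, 0]},
    {"claw": 255, "dp": [0, 0, 0.0005], "angular": [0, 0, 0]},
    {"claw": 255, "dp": [0, 0, 0], "angular": [0, 0, 0]},
    {"claw": 255, "dp": [0, 0, 0], "angular": [0, 0, 0]}
  ],
  "force": 115
}}

```text
clock: 24.28
tcp_pos: [0.4759, 0.0622, 0.158]
orientation: [0.0, 0.572, 0.82, -0.0]
wrist_force: [-5.9, -0.6, 9.8]
finger_gap: 0.0219
```

Emit:
{"method": "play_rows", "body": {
  "steps": [
    {"claw": 255, "dp": [0, 0, -0.01], "angular": [0, 0, 0]},
    {"claw": 255, "dp": [0, 0, -0.01], "angular": [0, 0, 0]},
    {"claw": 255, "dp": [0, 0, 0], "angular": [0, 0, 0]},
    {"claw": 255, "dp": [0, 0, 0.01], "angular": [0, 0, 0]},
    {"claw": 255, "dp": [0, 0, 0.008], "angular": [0, 0, 0]},
    {"claw": 255, "dp": [0, 0, 0.002], "angular": [0, 0, 0]},
    {"claw": 255, "dp": [0, 0, 0], "angular": [0, 0, 0]},
    {"claw": 255, "dp": [0, 0, 0], "angular": [0, 0, 0]}
  ]
}}

```text
clock: 24.95
tcp_pos: [0.4773, 0.0621, 0.1576]
orientation: [0.001, 0.572, 0.82, 0.001]
wrist_force: [-4.3, -0.4, 15.6]
finger_gap: 0.0218
```

Repeat taps now stop at the same depth (158.0 and 157.6 mm), so the wedge is home. Lifting off and returning the tapper.

Emit:
{"method": "play_rows", "body": {
  "steps": [
    {"claw": 255, "dp": [0, 0, -0.02], "angular": [0, 0, 0]},
    {"claw": 255, "dp": [0, 0, -0.03], "angular": [0, 0, 0]},
    {"claw": 255, "dp": [-0.0146, -0.007, -0.01], "angular": [0, 0, 0]},
    {"claw": 255, "dp": [-0.0292, -0.0136, 0], "angular": [0, 0, 0]},
    {"claw": 255, "dp": [-0.0292, -0.0136, 0], "angular": [0, 0, 0]},
    {"claw": 255, "dp": [-0.0292, -0.0136, 0], "angular": [0, 0, 0]},
    {"claw": 255, "dp": [-0.0292, -0.0136, 0], "angular": [0, 0, 0]},
    {"claw": 255, "dp": [-0.0292, -0.0136, 0], "angular": [0, 0, 0]}
  ]
}}

```text
clock: 25.62
tcp_pos: [0.4607, -0.1155, 0.2146]
orientation: [-0.001, 0.572, 0.82, -0.0]
wrist_force: [-0.1, -0.4, -3.5]
finger_gap: 0.022
```

Emit:
{"method": "play_rows", "body": {
  "steps": [
    {"claw": 255, "dp": [-0.0292, -0.0136, 0], "angular": [0, 0, 0]},
    {"claw": 255, "dp": [-0.0292, -0.0136, 0], "angular": [0, 0, 0]},
    {"claw": 255, "dp": [-0.0292, -0.0136, 0], "angular": [0, 0, 0]},
    {"claw": 255, "dp": [-0.0292, -0.0136, 0.01], "angular": [0, 0, 0]},
    {"claw": 255, "dp": [-0.0146, -0.007, 0.03], "angular": [0, 0, 0]},
    {"claw": 255, "dp": [0, 0, 0.03], "angular": [0, 0, 0]},
    {"claw": 255, "dp": [0, 0, 0.02], "angular": [0, 0, 0]},
    {"claw": 255, "dp": [0, 0, 0], "angular": [0, 0, 0]}
  ]
}}

```text
clock: 26.28
tcp_pos: [0.4455, -0.2567, 0.1199]
orientation: [-0.006, 0.573, 0.82, 0.0]
wrist_force: [-1.2, 0.3, -4.2]
finger_gap: 0.022
```

Run:
```python
from h import *
p,P=grab('side','s11')
s,t,r=pose()
m=(np.abs(P[...,0]-t[0])<.03)&(np.abs(P[...,1]-t[1])<.04)&(P[...,2]<t[2]-.02)&(P[...,2]>.012)
print('low',np.nanpercentile(P[m],[1,50,99],axis=0).round(4))
p2,P2=grab('top','t11')
h=cv2.cvtColor(p2,cv2.COLOR_RGB2HSV);m=(P2[...,2]>.085)&(P2[...,2]<.12)&(np.abs(P2[...,0]-.477)<.04)&(np.abs(P2[...,1]-.06)<.04)
print('wedge',m.sum(),np.median(P2[m],axis=0).round(4))
plan([((.449,-.2588,.062),20,1)])
```

```text
low [[ 0.4274 -0.2741  0.0618]
 [ 0.4431 -0.269   0.0851]
 [ 0.4597 -0.2557  0.102 ]]
wedge 180 [0.4774 0.0584 0.0989]
at [ 0.4483 -0.2581  0.1247] F [-0.1 -0.4 -2.4] gap 0.0219 t 26.38
0 [-0.0011, 0.0006, 0.0627] [-0.12, -0.2, 0.2]
```

Emit:
{"method": "play_rows", "body": {
  "steps": [
    {"claw": 255, "dp": [0, 0, 0.015], "angular": [0, 0, 0]},
    {"claw": 255, "dp": [0, 0, 0.02], "angular": [0, 0, 0]},
    {"claw": 255, "dp": [0, 0, 0.015], "angular": [0, 0, 0]},
    {"claw": 255, "dp": [0, 0, 0.008], "angular": [0, 0, 0]},
    {"claw": 255, "dp": [0, 0, 0.003], "angular": [0, 0, 0]},
    {"claw": 255, "dp": [0, 0, 0.001], "angular": [0, 0, 0]},
    {"claw": 255, "dp": [0, 0, 0], "angular": [0, 0, 0]},
    {"claw": 255, "dp": [0, 0, 0], "angular": [0, 0, 0]}
  ]
}}

```text
clock: 27.05
tcp_pos: [0.4502, -0.2595, 0.0655]
orientation: [0.001, 0.572, 0.82, -0.0]
wrist_force: [-0.2, 0.7, -4.0]
finger_gap: 0.0217
```

Emit:
{"method": "play_rows", "body": {
  "steps": [
    {"claw": 255, "dp": [0, 0, 0.0015], "angular": [0, 0, 0]},
    {"claw": 255, "dp": [0, 0, 0.0015], "angular": [0, 0, 0]},
    {"claw": 255, "dp": [0, 0, 0.0015], "angular": [0, 0, 0]},
    {"claw": 255, "dp": [0, 0, 0.001], "angular": [0, 0, 0]},
    {"claw": 255, "dp": [0, 0, 0], "angular": [0, 0, 0]},
    {"claw": 255, "dp": [0, 0, 0], "angular": [0, 0, 0]},
    {"claw": 255, "dp": [0, 0, 0], "angular": [0, 0, 0]},
    {"claw": 255, "dp": [0, 0, 0], "angular": [0, 0, 0]}
  ]
}}

```text
clock: 27.72
tcp_pos: [0.4494, -0.2589, 0.0587]
orientation: [-0.0, 0.572, 0.82, -0.0]
wrist_force: [0.6, -0.7, -4.1]
finger_gap: 0.0218
```

Emit:
{"method": "play_rows", "body": {
  "steps": [
    {"claw": 255, "dp": [0, 0, 0.0005], "angular": [0, 0, 0]},
    {"claw": 255, "dp": [0, 0, 0.0005], "angular": [0, 0, 0]},
    {"claw": 255, "dp": [0, 0, 0.0005], "angular": [0, 0, 0]},
    {"claw": 255, "dp": [0, 0, 0.0005], "angular": [0, 0, 0]},
    {"claw": 255, "dp": [0, 0, 0], "angular": [0, 0, 0]},
    {"claw": 255, "dp": [0, 0, 0], "angular": [0, 0, 0]},
    {"claw": 255, "dp": [0, 0, 0], "angular": [0, 0, 0]},
    {"claw": 255, "dp": [0, 0, 0], "angular": [0, 0, 0]}
  ]
}}

```text
clock: 28.38
tcp_pos: [0.4495, -0.2591, 0.0586]
orientation: [0.001, 0.572, 0.82, -0.0]
wrist_force: [-4.8, 3.4, 11.7]
finger_gap: 0.0215
```

Emit:
{"method": "play_rows", "body": {
  "steps": [
    {"claw": 255, "dp": [0, 0, -0.001], "angular": [0, 0, 0]},
    {"claw": 255, "dp": [0, 0, 0], "angular": [0, 0, 0]},
    {"claw": 165, "dp": [0, 0, 0], "angular": [0, 0, 0]},
    {"claw": 155, "dp": [0, 0, 0], "angular": [0, 0, 0]},
    {"claw": 140, "dp": [0, 0, 0], "angular": [0, 0, 0]},
    {"claw": 100, "dp": [0, 0, 0], "angular": [0, 0, 0]},
    {"claw": 50, "dp": [0, 0, 0], "angular": [0, 0, 0]},
    {"claw": 0, "dp": [0, 0, 0], "angular": [0, 0, 0]}
  ],
  "force": 20
}}

```text
clock: 29.05
tcp_pos: [0.4494, -0.259, 0.0577]
orientation: [-0.0, 0.572, 0.82, -0.0]
wrist_force: [0.0, -0.6, 0.7]
finger_gap: 0.0731
```

Emit:
{"method": "play_rows", "body": {
  "steps": [
    {"claw": 0, "dp": [0, 0, 0], "angular": [0, 0, 0]},
    {"claw": 0, "dp": [0, 0, 0], "angular": [0, 0, 0]},
    {"claw": 0, "dp": [0, 0, -0.01], "angular": [0, 0, 0]},
    {"claw": 0, "dp": [0, 0, -0.03], "angular": [0, 0, 0]},
    {"claw": 0, "dp": [0, 0, -0.04], "angular": [0, 0, 0]},
    {"claw": 0, "dp": [0, 0, -0.04], "angular": [0, 0, 0]},
    {"claw": 0, "dp": [0, 0, -0.02], "angular": [0, 0, 0]},
    {"claw": 0, "dp": [0, 0, 0], "angular": [0, 0, 0]}
  ]
}}

```text
clock: 29.72
tcp_pos: [0.452, -0.2609, 0.2044]
orientation: [0.005, 0.572, 0.82, -0.0]
wrist_force: [0.1, 0.1, -0.4]
finger_gap: 0.0853
```

Run:
```python
from h import *
s,t,r=pose();print(t,s['finger_gap'],s['wrist_force'])
p,P=grab('side','s12');p2,P2=grab('top','t12')
cv2.imwrite('pics/c12.png',p[200:440,200:460].repeat(2,0).repeat(2,1)[:,:,::-1])
for n,o in (('jar',(.6282,-.2736)),('bowl',(.634,.103)),('wedge',(.4775,.062)),('tapper',(.449,-.259))):
    m=(np.abs(P2[...,0]-o[0])<.045)&(np.abs(P2[...,1]-o[1])<.045)&(P2[...,2]>{'jar':.045,'bowl':.03,'wedge':.08,'tapper':.09}[n])&(P2[...,2]<.14)
    if m.any(): print(n,m.sum(),np.round(cv2.minAreaRect((P2[m][:,:2]*1000).astype(np.float32))[0],1),np.median(P2[m][:,2]))
```

```text
[ 0.45196763 -0.26092494  0.2043627 ] 0.08530401489626073 [ 0.08954381  0.13661964 -0.37162019]
jar 363 [ 628.1 -273.6] 0.0547444287956238
bowl 199 [633.2 103.7] 0.03897753521285052
wedge 179 [478.2  58.7] 0.0991496390738642
tapper 137 [ 447.  -259.2] 0.10607379340883205
```

View pics/c12.png

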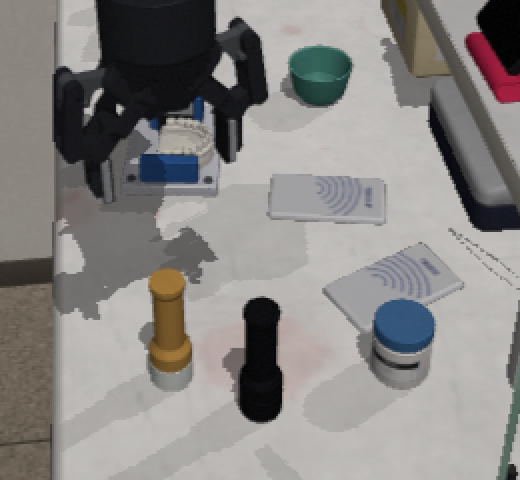

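```bash
python3 -c "
from workcell import env
print(env.hand_in())"
```

```text
the job is handed in; nothing more can be done
None
```

The model should now be locked in the clamp, and I handed the job in at about 30 s; no verdict was reported. I did not test the model's tightness directly and inferred it from how far the wedge sank.

- **Wedge:** I set it loosely in the slot, thin end down, where it stopped with its foot at about 38 mm. I then drove it with about ten separate taps of the brass tapper's white foot, lifting clear after each one except a brief pause in the first.
- **Last taps:** The final two stopped within 0.4 mm of each other, at about 13 and 19 N net. The hardest tap reached about 25 N, above the suggested 10 to 20 N.
- **Final wedge height:** The top is at about 99 to 101 mm, which puts the foot at about 19 to 21 mm. The side camera gives about 21 mm and the top camera about 19 mm, against the expected 20 to 24 mm. I put the difference down to measurement error of about 1 mm.
- **Tapper:** It stands upright and released, about 2 mm from where it started, with its top at 106 mm. It may have slipped about 1 mm and tilted slightly in the grip during tapping.
- **Bystanders:** The jar and bowl are within 1 mm of their first measured positions. The black tapper and the turquoise wedge look-alike were not touched.
- **At hand-in:** The gripper was open above the tapper and touching nothing.

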